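# Two-pass relay contact test under a sliding guard

### The arm

A 6-joint arm with a two-finger parallel gripper is mounted at the origin on the work surface. World frame = base frame: x ahead of the robot, y to its left, z up, the work surface at z = 0. Lengths are in mm, angles in rad, forces in N, time in s.
With the tool pointing down it reaches from about 350 to 775 mm from the base axis. Payload 7.3 kg.
Tool frame: the origin (TCP) lies between the finger pads; the fingertips stand bot.tips_ahead ahead of it and the grasp point (between the pads) lies 6 mm ahead of it (bot.tips_ahead is the distance from the TCP to the fingertips, in mm); z points along the fingers, y is the line along which they close (so a half turn about z gives the same grasp; the last joint's range is limited). The gripper opens to 92 mm and grips with 3 to 60 N. Pads are 19 mm wide; open, the fingers measure 130 mm over their backs; the gripper's body (75 mm by 190 mm) begins 47 mm behind the grasp point.
Start: joints at [1.106, 0.342, 1.524, -0, 1.275, -0.146], TCP at [164.534, 498.569, 251.741] pointing down, gripper open.
Joint ranges: [-2.53, 2.53], [-0.77, 2.02], [0.04, 2.7], [-1, 4.14], [0.28, 2.66], [-3.11, 3.11]. Speed limits (rad/s): [2.57, 2.57, 3.14, 3.14, 3.14, 3.14].

### API

Orientations are given as [roll, pitch, yaw] about the fixed x, y, z axes, in that order (R = Rz(yaw) Ry(pitch) Rx(roll)).
In Python, from plant import bot gives the robot as it stands. The module is installed in compiled form; this text tells all that it offers.
- The arm moves only by the tool step_arm, never from a script. Its argument "targets" is one flat list of numbers, 7 for each row, row after row: the opening, from 0 (shut) to 1 (fully open), then the shift along the tool's x, y, z each as a share of 100 mm, from -1 to 1, then the turn, a rotation vector about the tool's x, y, z each as a share of pi/4 rad, from -1 to 1. A call has 1 to 20 rows; each row is the pose to reach, as a shift and turn from the pose commanded when the call began, along the tool's axes at that moment; what a row does not reach only later rows make up. A row lasts 1/8 s, in which the tool goes at most 62.5 mm and 10.7 degrees, less where a joint would pass 70% of its speed; a pose out of reach is approached as far as the arm can. A call with a number of a shift or a turn outside -1 to 1 is refused whole. A call with a gripper value outside its range is refused whole. The fingers move at their own pace and stop on an object; the grip force is fixed at half the most. Time passes only in rows, so rows that repeat a pose let the fingers close. It gives the time, the measured TCP pose, the force, the opening and the grip force at its end, in the units of the state.
- bot.get_obs(): the state, without advancing time (a new reading comes with each control period).
- bot.capture(name): name is "scene" or "top" or "wrist"; returns (picture, depth): 420x560x3 uint8, blue, green, red; 420x560 float32, mm along the optical axis (not along the pixel's ray), 0 where there is no reading.
- bot.camera_info(name): a dict with "fx", "fy", "cx", "cy" (pixels), "k1" (the pictures are not rectified: a ray, as slopes to the right and down, at radius r is drawn at 1 + k1 r^2 times it, then the intrinsics apply), "camera_from_world" (4x4, takes a point from world to camera coordinates); the wrist camera has in their place "hand_eye" (4x4, takes a point from camera to tool coordinates, whose origin is the TCP and whose axes are the flange's). Camera axes: x right, y down, z forward; pixel columns grow to the right and rows downward; lengths in mm; the calibration is good to about 2 mm. A picture is of the moment at which its call begins: read the wrist's pose just before it. camera_info takes no time and is no camera call.
- bot.close_job(): hands the job in; it is judged then, once.
The state is a dict: "time": time; "joint_positions": joint angles; "dq": joint speeds; "tau": joint torques, N m; "tool_pos": TCP position; "tcp_rot": TCP orientation; "contact_force": force on the tool from outside, world axes, zero at the start; "moment": the same for the moment, N m; "grip_width": finger opening in mm; "finger_force": force on a finger pad.
Only numpy, scipy, OpenCV 4.12 (cv2) and the standard library are available. Lean on these libraries where they do the work, as an engineer would, in place of code of your own. Each camera call takes 0.05 s, during which the arm holds its last target. There are 200 camera calls.

### The job

Test the relay blocks (one or two are waiting on the cart): stand each against its own brass contact plate in the tester with its yellow face flat on the brass, slide the guard fully shut and press the red button right down; then open the guard, turn every block a quarter turn so that its white face is flat on the brass, shut the guard and press the button again. Finally stand the tested blocks upright in the green tray and leave the guard fully shut; never press the button while the guard is not shut, and leave the bracket, the amber rollover buttons and the ball guide where they lie.

Things in the scene. Friction and masses are not known exactly. Their poses are not given: they have to be found in the camera images.
- tester: Fixed relay tester. Origin: under its open-topped bay, midway between the plates, on the cart; x towards the contact bar (away from robot), y along the track. Bay inside x -100 to 67, y -90 to 95 mm, floor at z 8, clear walls (10 thick) to z 80. Blue supply cabinet at y 95 to 281, 80 high; the open guard parks over it. White contact bar in the bay, x 34 to 49, 22 high, with two brass plates 36 wide at y -38 and +38, facing -x.
- pad0 (a point): Centre of the front surface of the brass contact plate at y = -38 mm of the tester (x = 30 mm there), 11 mm above the bay floor; it faces -x of the tester. A block is seated when it stands on the bay floor with its face flat on a plate (gap under 5 mm), centred on it sideways within about 12 mm.
- pad1 (a point): Centre of the front surface of the brass contact plate at y = +38 mm of the tester (x = 30 mm there), 11 mm above the bay floor; it faces -x of the tester. Either block may use either plate.
- guard (a joint): Amber see-through guard that slides horizontally along the tester's +y over the top of the bay: 0 m = fully shut, 0.185 m = fully open (bay uncovered). Underside at z = 82 mm of the tester, plate 6 mm thick, 186 mm along y and 174 mm along x. Stays where it is left; takes about 2 N to move.
- guard_grip (a point): Point on the guard's black upright grip rib, 10 mm below its top. The rib stands halfway along the guard at x = -20 mm of the tester, is 16 mm thick along the track (tester y), 50 mm long across it (tester x) and rises 32 mm above the guard plate (the point is 22 mm above the plate, 110 mm above the cart). Moves with the guard.
- panel: Fixed grey button panel, 100 x 90 x 50 mm high, on the cart. Origin under its centre. The red button stands on its top in the middle.
- test_button (a joint): Red push button: 0 released, 0.006 m fully down (counts as pressed beyond 0.0045). Pressed straight down, about 5 N at the bottom; springs back.
- test_button_top (a point): Centre of the top of the red button cap, 32 mm across. Moves down with it.
- tray: Fixed green shallow tray for tested relays, 200 mm (its x) x 120 mm (its y), rim 14 mm high, walls and floor 5 mm thick. Origin under its centre. Room for two blocks side by side along its x, about 90 mm apart.
- relay_a: Black bakelite relay block, about 0.18 kg; None if absent. Base 44 x 44 x 36 mm high, with a square post 24 x 24 mm, 30 mm high, on its middle as the grip (top at 66 mm). Origin: centre of its underside, z up. Yellow contact face at +x, white one at +y (a quarter turn counter-clockwise from yellow, seen from above), both coloured on shoulder and post too; the other sides are plain black.
- relay_b: Black bakelite relay block, about 0.18 kg; None if absent. Base 44 x 44 x 36 mm high, with a square post 24 x 24 mm, 30 mm high, on its middle as the grip (top at 66 mm). Origin: centre of its underside, z up. Yellow contact face at +x, white one at +y (a quarter turn counter-clockwise from yellow, seen from above), both coloured on shoulder and post too; the other sides are plain black.
- relay_c: Black bakelite relay block, about 0.18 kg; None if absent. Base 44 x 44 x 36 mm high, with a square post 24 x 24 mm, 30 mm high, on its middle as the grip (top at 66 mm). Origin: centre of its underside, z up. Yellow contact face at +x, white one at +y (a quarter turn counter-clockwise from yellow, seen from above), both coloured on shoulder and post too; the other sides are plain black.
- yellow_a (a point): Centre of the yellow contact face of relay_a (22 mm from its axis along its +x, 18 mm up).
- yellow_b (a point): Centre of the yellow contact face of relay_b (22 mm from its axis along its +x, 18 mm up).
- yellow_c (a point): Centre of the yellow contact face of relay_c (22 mm from its axis along its +x, 18 mm up).
- white_a (a point): Centre of the white contact face of relay_a (22 mm from its axis along its +y, 18 mm up).
- white_b (a point): Centre of the white contact face of relay_b (22 mm from its axis along its +y, 18 mm up).
- white_c (a point): Centre of the white contact face of relay_c (22 mm from its axis along its +y, 18 mm up).
- flipper_bracket: Bystander: cast aluminium L-shaped bracket with a boss, 60 x 40 x 41 mm, origin under its centre. Leave alone.
- rollover_1: Bystander: amber plastic rollover button, 34 mm across, 12 mm high, origin under its centre. Leave alone.
- rollover_2: Bystander: amber plastic rollover button, 34 mm across, 12 mm high, origin under its centre. Leave alone.
- ball_guide: Bystander: chrome angle strip, 25 x 120 mm, 33 mm high, origin under its centre, beyond the tray. Leave alone.
Mind the look-alikes: they are no part of the job. Several things have the shape of the tray; the one meant has the colours described above.

How it is judged:
By the outcome, as a careful person would: the job done as asked, in the order asked, and still so for the second after the job is handed in, with the robot touching nothing.
Of relay_a, relay_b, relay_c only 1 to 2 are there at a start; the rules pass over those that are not, and their reading is None.
At some moment in a run one of relay_a, relay_b, relay_c may be knocked a few centimetres aside while the robot is not near it.
It also fails if it takes over 210 s, if anything falls off the work surface, if the arm or the gripper's body presses on something with over 40 N, if the wrist force passes 120 N, or if a joint passes its speed limit or range.

## Working session

There is one attempt and no reset: what is moved stays moved. The work goes in short steps, Python scripts to look and compute and a tool call to move; the robot and the scene stay as the last step left them, time stands still between calls to the robot, and variables do not carry over. Pictures are saved under pics/ and viewed, at most 14 in all, crops included, and the job is handed in when it is done.

Besides the shell and the picture viewer there is one more tool, called as name(argument=value, ...), one argument or row to a line, values as JSON. step_arm: Moves the arm, as the interface text tells. Shift numbers are shares of 100 mm and turn numbers shares of pi/4 rad, none past 1 either way. Its arguments: {"type":"object","properties":{"targets":{"type":"array"}},"required":["targets"]}

```bash
mkdir -p pics; python3 - <<'E'
from plant import bot
import cv2,numpy as np
o=bot.get_obs();print({k:np.round(v,3).tolist() for k,v in o.items()}, bot.tips_ahead)
ims=[]
for n in("scene","top"):
    p,d=bot.capture(n);np.savez(f"pics/{n}0.npz",p=p,d=d);cv2.imwrite(f"pics/{n}0.png",p)
for n in("scene","top","wrist"):
    c=bot.camera_info(n);print(n,{k:np.round(v,3).tolist() for k,v in c.items()})
E
```

```text
{'time': 0.0, 'joint_positions': [1.106, 0.343, 1.525, -0.0, 1.275, -0.146], 'dq': [-0.001, -0.0, 0.0, -0.002, -0.001, 0.001], 'tau': [-0.001, -43.124, -24.422, 0.072, 0.056, -0.0], 'tool_pos': [164.368, 498.213, 251.04], 'tcp_rot': [-3.14, -0.0, 2.823], 'contact_force': [-0.036, -0.404, -0.502], 'moment': [0.02, -0.007, -0.041], 'finger_force': 0.0, 'grip_width': 91.616} 25.0
scene {'fx': 506.471, 'fy': 506.471, 'cx': 285.092, 'cy': 223.212, 'k1': -0.047, 'camera_from_world': [[0.69, 0.724, 0.0, -481.087], [0.558, -0.531, -0.638, -185.672], [-0.462, 0.44, -0.77, 1639.726], [0.0, 0.0, 0.0, 1.0]]}
top {'fx': 459.835, 'fy': 459.835, 'cx': 290.659, 'cy': 207.461, 'k1': -0.095, 'camera_from_world': [[-0.003, -1.0, -0.02, 144.251], [-0.986, 0.007, -0.164, 575.828], [0.164, 0.019, -0.986, 1183.527], [0.0, 0.0, 0.0, 1.0]]}
wrist {'fx': 335.62, 'fy': 335.62, 'cx': 278.687, 'cy': 208.943, 'k1': 0.003, 'hand_eye': [[0.0, -0.964, -0.267, 72.285], [1.0, 0.0, -0.0, -1.099], [0.0, -0.267, 0.964, -132.888], [0.0, 0.0, 0.0, 1.0]]}
```

View pics/top0.png

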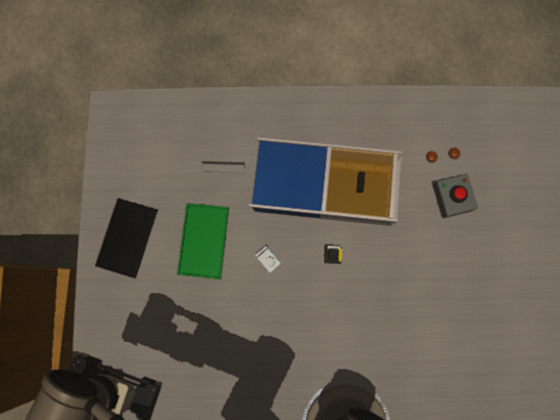

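View pics/scene0.png

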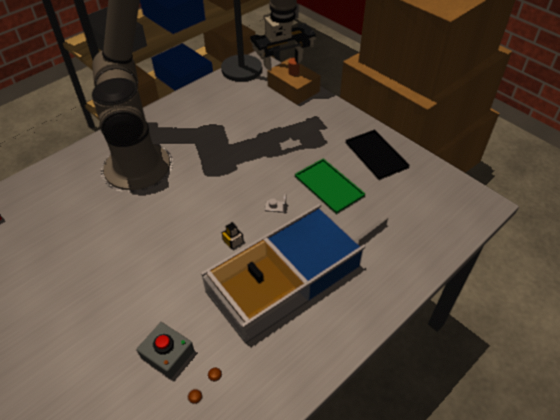

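The top view shows the tester with its guard shut (rib at 361,182) and the red button at (460,194). The green tray is at (204,241). One relay is visible at (333,254), yellow facing right and white facing up. Next I'll localise them.

```bash
cat > h.py <<'E'
from plant import bot
import cv2,numpy as np
from scipy.spatial.transform import Rotation as R
def shot(n):
    o=bot.get_obs();p,d=bot.capture(n);return p,d,pose(n,o)
def pose(n,o=None):
    c=bot.camera_info(n)
    if n=="wrist":
        T=np.eye(4);T[:3,:3]=R.from_euler('xyz',o['tcp_rot']).as_matrix();T[:3,3]=o['tool_pos']
        W=T@c['hand_eye']
    else: W=np.linalg.inv(c['camera_from_world'])
    return c,W
def rays(px,cw):
    c,W=cw;px=np.asarray(px,float).reshape(-1,2)
    q=(px-[c['cx'],c['cy']])/[c['fx'],c['fy']]
    s=q.copy()
    for _ in range(8): s=q/(1+c['k1']*(s**2).sum(1,keepdims=True))
    return np.c_[s,np.ones(len(s))]@W[:3,:3].T, W[:3,3]
def plane(px,cw,z):
    v,o=rays(px,cw);return (o+v*((z-o[2])/v[:,2])[:,None])[:,:2]
def cloud(d,cw):
    h,w=d.shape;u,v=np.meshgrid(np.arange(w),np.arange(h))
    r,o=rays(np.c_[u.ravel(),v.ravel()],cw)
    P=o+r*d.reshape(-1,1);P[d.ravel()<=0]=np.nan;return P.reshape(h,w,3)
def mask(p,name):
    H=cv2.cvtColor(p,cv2.COLOR_BGR2HSV);
    lo,hi={'green':((50,120,50),(75,255,255)),'blue':((105,120,50),(125,255,255)),'amber':((10,150,60),(24,255,255)),'yellow':((23,150,110),(33,255,255)),'red':((0,180,120),(6,255,255))}[name]
    m=cv2.inRange(H,lo,hi)
    if name=='red': m|=cv2.inRange(H,(174,180,120),(180,255,255))
    return m
def blobs(m,a=30):
    cs=[c for c in cv2.findContours(m,cv2.RETR_EXTERNAL,cv2.CHAIN_APPROX_NONE)[0] if cv2.contourArea(c)>=a]
    return sorted(cs,key=cv2.contourArea,reverse=True)
E
python3 - <<'E'
from h import *
f=np.load('pics/top0.npz');p,d=f['p'],f['d'];cw=pose('top');P=cloud(d,cw)
for n,z in(('green',14),('blue',80),('amber',88),('yellow',36),('red',60)):
    for c in blobs(mask(p,n),6)[:4]:
        w=plane(c.reshape(-1,2),cw,z).astype(np.float32);r=cv2.minAreaRect(w);print(n,cv2.boundingRect(c),np.round(cv2.boxPoints(r)).tolist(),np.round(r[0],1),np.round(r[1],1),round(r[2],1))
# heights
m=(P[...,2]>55)&(P[...,2]<75)&(P[...,0]>300)
for lab,lo,hi in(('post',58,75),('rib',105,135),):
    m=((P[...,2]>lo)&(P[...,2]<hi)&(P[...,0]>250)&(P[...,1]<250)).astype(np.uint8)
    for c in blobs(m,6):
        x,y,w,h=cv2.boundingRect(c);q=P[y:y+h,x:x+w][m[y:y+h,x:x+w]>0];print(lab,(x,y,w,h),np.round(q.mean(0),1),np.round(q.min(0)),np.round(q.max(0)))
print('table',np.nanmedian(P[300:330,100:130,2]),np.nanmedian(P[280:300,400:450,2]))
s=cv2.imread('pics/scene0.png');t=p
def crop(i,x,y,w,h,k): return cv2.resize(i[y:y+h,x:x+w],(400,300),interpolation=cv2.INTER_CUBIC)
cv2.imwrite('pics/c1.png',np.vstack([np.hstack([crop(t,240,130,173,130,0),crop(t,313,239,40,30,0)]),np.hstack([crop(s,200,200,173,130,0),crop(s,213,215,40,30,0)])]))
E
```

```text
green (178, 204, 51, 75) [[389.0, 335.0], [585.0, 315.0], [597.0, 433.0], [401.0, 453.0]] [492.9 384. ] [119.2 197.2] 84.3
blue (253, 141, 73, 69) [[564.0, 64.0], [733.0, 45.0], [753.0, 223.0], [584.0, 242.0]] [658.8 143.4] [178.7 170.3] 83.6
amber (326, 150, 67, 67) [[545.0, -111.0], [709.0, -130.0], [727.0, 31.0], [562.0, 49.0]] [635.6 -40.1] [161.7 165.3] 83.7
amber (51, 268, 20, 102) [[151.0, 734.0], [412.0, 720.0], [414.0, 757.0], [153.0, 771.0]] [282.3 745.7] [ 36.9 261.1] 87.0
amber (449, 148, 11, 10) [[703.0, -309.0], [728.0, -309.0], [728.0, -281.0], [703.0, -281.0]] [ 715.6 -295.1] [27.3 24.9] 89.9
amber (427, 152, 10, 10) [[691.0, -245.0], [717.0, -247.0], [718.0, -222.0], [693.0, -221.0]] [ 704.6 -233.8] [24.2 25.2] 86.7
yellow (339, 249, 3, 13) [[434.0, 8.0], [465.0, 8.0], [466.0, 13.0], [434.0, 14.0]] [449.5  10.6] [ 5.3 31.9] 88.9
red (455, 188, 11, 11) [[597.0, -328.0], [625.0, -328.0], [625.0, -300.0], [597.0, -300.0]] [ 611.  -313.9] [27.9 27.4] 89.7
post (449, 185, 19, 18) [ 608.7 -307.1   66.6] [ 586. -333.   58.] [ 633. -284.   75.]
post (329, 249, 10, 10) [451.2  29.9  66.9] [440.  18.  59.] [464.  42.  73.]
post (262, 208, 36, 5) [565.7 170.1  65.2] [561. 124.  59.] [572. 217.  74.]
rib (357, 171, 8, 21) [631.1 -38.5 119.6] [607. -48. 105.] [659. -29. 125.]
table 0.25790417357450224 1.0424028635736704
```

View pics/c1.png

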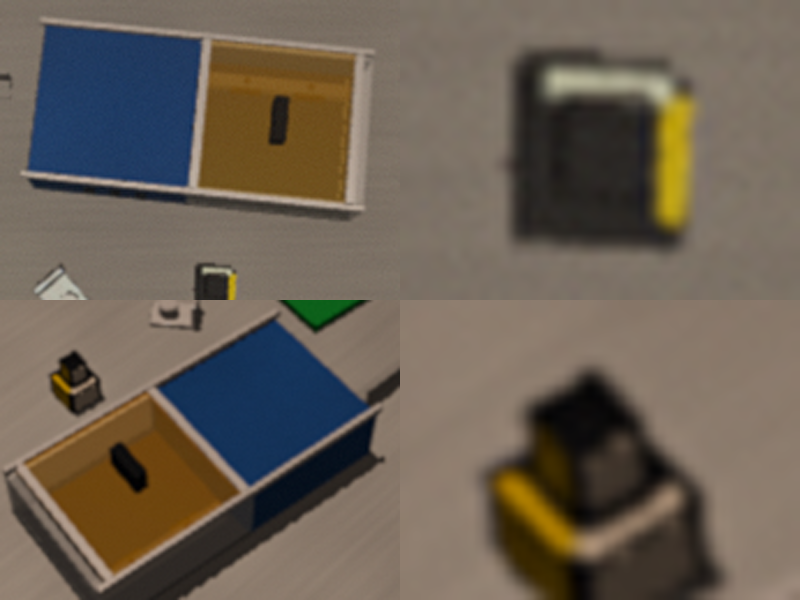

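One relay is present, at about (450, 30). Tester yaw is about -0.112. I'll move over the tester and look from near.

step_arm(
  targets=[1, -0.5, -0.3, 0, 0, 0, -0.13, 1, -1, -0.61, 0, 0, 0, -0.263, 1, -1, -0.61, 0, 0, 0, -0.263],
)

```text
time: 0.48
tool_pos: [242.2, 406.8, 251.5]
tcp_rot: [-3.14, 0.0, 3.026]
contact_force: [-1.2, -0.1, -0.1]
grip_width: 91.9
finger_force: 0.0
```

step_arm(
  targets=[1, -0.43, -0.4, 0, 0, 0, 0, 1, -0.87, -0.8, 0, 0, 0, 0, 1, -0.87, -0.8, 0, 0, 0, 0],
)

```text
time: 0.85
tool_pos: [319.7, 318.3, 251.6]
tcp_rot: [-3.141, 0.0, 3.024]
contact_force: [-0.6, -1.3, -0.3]
grip_width: 91.7
finger_force: 0.0
```

step_arm(
  targets=[1, -0.43, -0.4, 0, 0, 0, 0, 1, -0.87, -0.8, 0, 0, 0, 0, 1, -0.87, -0.8, 0, 0, 0, 0],
)

```text
time: 1.23
tool_pos: [396.9, 229.8, 251.5]
tcp_rot: [3.142, 0.0, 3.025]
contact_force: [0.7, 1.0, -0.2]
grip_width: 91.6
finger_force: 0.0
```

step_arm(
  targets=[1, -0.43, -0.4, 0, 0, 0, 0, 1, -0.87, -0.8, 0, 0, 0, 0, 1, -0.87, -0.8, 0, 0, 0, 0],
)

```text
time: 1.6
tool_pos: [474.1, 141.2, 251.2]
tcp_rot: [3.141, -0.0, 3.026]
contact_force: [0.2, 1.4, -0.6]
grip_width: 91.9
finger_force: 0.0
```

step_arm(
  targets=[1, -0.43, -0.4, 0, 0, 0, 0, 1, -0.87, -0.8, 0, 0, 0, 0, 1, -0.87, -0.8, 0, 0, 0, 0],
)

```text
time: 1.98
tool_pos: [551.4, 52.5, 250.9]
tcp_rot: [3.141, -0.001, 3.027]
contact_force: [0.1, 0.7, -0.3]
grip_width: 91.5
finger_force: 0.0
```

step_arm(
  targets=[1, -0.43, -0.4, 0, 0, 0, 0, 1, -0.87, -0.8, 0, 0, 0, 0, 1, -0.87, -0.8, 0, 0, 0, 0, 1, -0.87, -0.8, 0, 0, 0, 0],
)

```text
time: 2.48
tool_pos: [627.1, -34.0, 251.3]
tcp_rot: [3.14, -0.002, 3.031]
contact_force: [-0.2, 0.5, 0.6]
grip_width: 92.1
finger_force: 0.0
```

```bash
python3 - <<'E'
from h import *
p,d,cw=shot('wrist');np.savez('pics/w1.npz',p=p,d=d,W=cw[1]);cv2.imwrite('pics/w1.png',p)
P=cloud(d,cw)
m=((P[...,2]>112)&(P[...,2]<130)).astype(np.uint8)
for c in blobs(m,100):
    r=cv2.minAreaRect(plane(c.reshape(-1,2),cw,120).astype(np.float32));print(cv2.boundingRect(c),r)
s,_,cs=shot('top');cv2.imwrite('pics/top1.png',s)
E
```

```text
(264, 183, 20, 60) ((630.4408569335938, -39.48226547241211), (15.643621444702148, 50.42314910888672), 83.02625274658203)
```

View pics/w1.png

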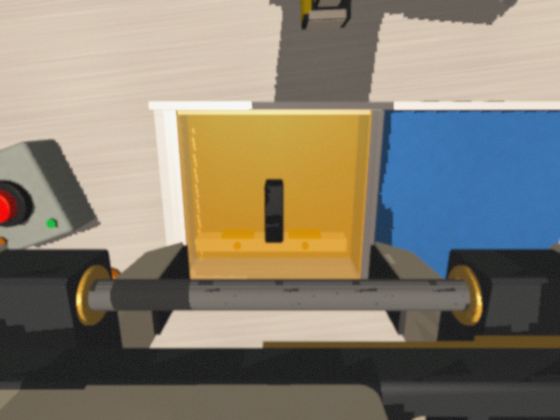

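View pics/top1.png

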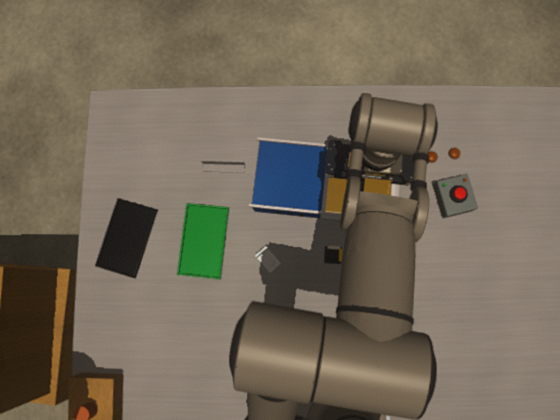

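The wrist view shows the rib at (274,211) on the shut guard. The bar and plates show through at about (270,242), and no relay is in the bay. I'll grip the rib and slide the guard.

step_arm(
  targets=[0.6, -0.04, -0.05, 0.5, 0, 0, 0, 0.6, -0.04, -0.05, 1, 0, 0, 0, 0.6, -0.04, -0.05, 1, 0, 0, 0],
)

```text
time: 2.95
tool_pos: [628.5, -40.3, 148.6]
tcp_rot: [3.141, -0.008, 3.031]
contact_force: [-0.1, 0.6, -0.2]
grip_width: 66.7
finger_force: 0.0
```

step_arm(
  targets=[0.6, 0, 0, 0.15, 0, 0, 0, 0.6, 0, 0, 0.32, 0, 0, 0, 0.6, 0, 0, 0.32, 0, 0, 0, 0, 0, 0, 0.32, 0, 0, 0, 0, 0, 0, 0.32, 0, 0, 0, 0, 0, 0, 0.32, 0, 0, 0, 0, 0, 0, 0.32, 0, 0, 0, 0, 0, 0, 0.32, 0, 0, 0],
)

```text
time: 3.95
tool_pos: [631.4, -42.1, 120.0]
tcp_rot: [3.141, 0.001, 3.029]
contact_force: [-0.5, 1.9, 2.1]
grip_width: 15.9
finger_force: 30.0
```

step_arm(
  targets=[0, 0, 0.25, 0, 0, 0, 0, 0, 0, 0.5, 0, 0, 0, 0, 0, 0, 0.75, 0, 0, 0, 0, 0, 0, 0.95, 0, 0, 0, 0, 0, 0, 0.95, 0, 0, 0, 0],
)

```text
time: 4.58
tool_pos: [642.0, 53.7, 120.0]
tcp_rot: [3.141, 0.0, 3.031]
contact_force: [-2.0, 1.2, 2.7]
grip_width: 15.8
finger_force: 30.0
```

step_arm(
  targets=[0, 0, 0.25, 0, 0, 0, 0, 0, 0, 0.5, 0, 0, 0, 0, 0, 0, 0.7, 0, 0, 0, 0, 0, 0, 0.84, 0, 0, 0, 0, 0, 0, 0.87, 0, 0, 0, 0, 0, 0, 0.89, 0, 0, 0, 0, 0, 0, 0.89, 0, 0, 0, 0],
)

```text
time: 5.45
tool_pos: [651.7, 140.7, 120.0]
tcp_rot: [3.141, -0.0, 3.029]
contact_force: [-3.1, 1.2, 5.6]
grip_width: 15.9
finger_force: 30.0
```

step_arm(
  targets=[0, 0, 0.02, 0, 0, 0, 0, 0, 0, 0.02, 0, 0, 0, 0],
)

```text
time: 5.7
tool_pos: [651.7, 140.8, 120.0]
tcp_rot: [-3.139, -0.001, 3.029]
contact_force: [-5.3, -5.8, 6.5]
grip_width: 15.6
finger_force: 30.0
```

step_arm(
  targets=[0.5, 0, 0, 0, 0, 0, 0, 0.5, 0, 0, 0, 0, 0, 0, 0.5, 0, 0, 0, 0, 0, 0, 0.5, 0, 0, -0.5, 0, 0, 0, 0.5, 0, 0, -1, 0, 0, 0, 0.5, 0, 0, -1, 0, 0, 0],
)

```text
time: 6.45
tool_pos: [654.2, 143.0, 224.9]
tcp_rot: [3.139, 0.01, 3.03]
contact_force: [0.7, 0.0, -0.7]
grip_width: 45.7
finger_force: 0.0
```

step_arm(
  targets=[0.5, 0.3, -0.5, -0.15, 0, 0, 0, 0.5, 0.6, -1, -0.3, 0, 0, 0, 0.5, 0.6, -1, -0.3, 0, 0, 0],
)

```text
time: 6.82
tool_pos: [579.7, 47.4, 250.3]
tcp_rot: [-3.141, -0.0, 3.026]
contact_force: [0.8, 0.7, 0.1]
grip_width: 45.9
finger_force: 0.0
```

step_arm(
  targets=[0.5, 0.2, -0.4, 0, 0, 0, 0, 0.5, 0.4, -0.8, 0, 0, 0, 0, 0.5, 0.4, -0.8, 0, 0, 0, 0, 0.5, 0.4, -0.8, 0, 0, 0, 0],
)

```text
time: 7.32
tool_pos: [533.1, -24.5, 249.1]
tcp_rot: [3.141, -0.0, 3.029]
contact_force: [0.2, -0.5, -0.4]
grip_width: 45.9
finger_force: 0.0
```

```bash
python3 - <<'E'
from h import *
p,d,cw=shot('wrist');np.savez('pics/w2.npz',p=p,d=d,W=cw[1]);cv2.imwrite('pics/w2.png',p)
print(bot.get_obs()['tool_pos'])
P=cloud(d,cw)
for n,z in(('amber',19),('yellow',36),('blue',80)):
    for c in blobs(mask(p,n),60)[:4]:
        r=cv2.minAreaRect(plane(c.reshape(-1,2),cw,z).astype(np.float32));print(n,cv2.boundingRect(c),np.round(np.r_[r[0],r[1],r[2]],1))
m=((P[...,2]>60)&(P[...,2]<73)).astype(np.uint8)
for c in blobs(m,60):
    r=cv2.minAreaRect(plane(c.reshape(-1,2),cw,66).astype(np.float32));print(cv2.boundingRect(c),np.round(np.r_[r[0],r[1],r[2]],1))
E
```

```text
[533.17367452 -24.20368804 249.19488692]
amber (381, 218, 179, 61) [632.7 184.2 203.1  74.5  83.6]
amber (162, 311, 371, 37) [724.4  35.7 459.   51.5  83.7]
amber (368, 266, 18, 60) [682.6  77.1  19.7  80.6  89. ]
amber (173, 266, 17, 59) [ 655.3 -158.1   18.6   79.3   78.2]
yellow (300, 82, 10, 37) [448.8   9.6   8.9  33.7  85. ]
blue (362, 192, 193, 15) [553.  139.7 179.2  13.3  83.6]
blue (354, 221, 13, 30) [578.8  47.4  11.2  29.4  83.7]
(167, 200, 393, 7) [550.9  55.  381.3   5.6  83.8]
(314, 83, 29, 31) [450.4  28.2  25.2  24.7  86.5]
(12, 271, 26, 9) [ 588.6 -295.4   24.1    9.    83.5]
(177, 218, 7, 30) [ 561.1 -127.2    4.2   30.6   83.2]
(363, 218, 6, 37) [585.6  56.1   3.1  38.2  83.6]
```

View pics/w2.png

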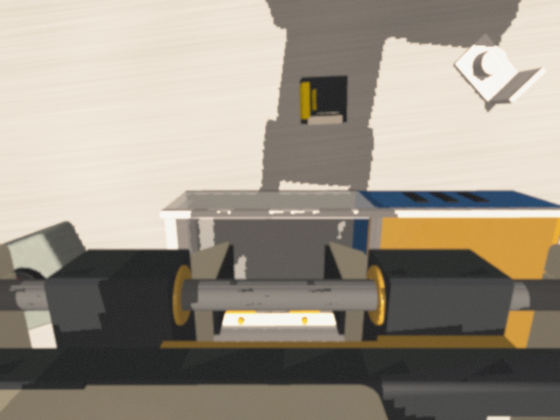

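```bash
python3 - <<'E'
from h import *
f=np.load('pics/w2.npz');cw=(bot.camera_info('wrist'),f['W'])
p=f['p']
s=plane([[240,320.5],[305,320.5]],cw,30);print(s)
th=-0.111;c,n=np.cos(th),np.sin(th);Rt=np.array([[c,-n],[n,c]])
O=np.array([630.9,-41.5])-Rt@[-20,2.5];print('O from rib',O,((s-O)@Rt))
for q in([550.9,55],[561.1,-127.2],[585.6,56.1]): print((np.array(q)-O)@Rt)
f1=np.load('pics/w1.npz');cw1=(bot.camera_info('wrist'),f1['W'])
print(((plane([[237,245],[305,245]],cw1,30))-O)@Rt)
cv2.imwrite('pics/c2.png',cv2.resize(np.hstack([p[295:345,200:360],f1['p'][220:270,200:360]]),None,fx=2.5,fy=2.5,interpolation=cv2.INTER_CUBIC))
E
```

```text
[[690.15290538 -89.66182179]
 [698.8789004  -12.29696389]]
O from rib [650.49998595 -46.20005859] [[ 44.22324354 -38.8018506 ]
 [ 44.32566158  39.05348792]]
[-110.1971833    89.54434574]
[-79.87726072 -90.4044867 ]
[-75.83258267  94.48137155]
[[ 42.59509735 -38.20092896]
 [ 42.56065163  38.49554954]]
```

View pics/c2.png

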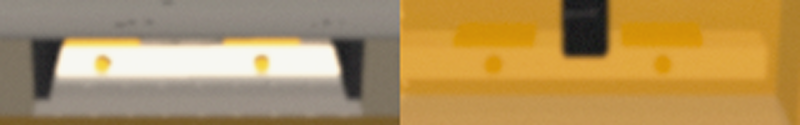

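step_arm(
  targets=[0.6, 0.3, 0.15, 0, 0, 0, 0.23, 0.6, 0.6, 0.3, 0, 0, 0, 0.46, 0.6, 0.88, 0.43, 0, 0, 0, 0.69, 0.6, 0.88, 0.43, 0, 0, 0, 0.967, 0.6, 0.88, 0.43, 0, 0, 0, 0.967],
)

```text
time: 8.0
tool_pos: [450.4, 28.5, 249.7]
tcp_rot: [3.141, 0.0, 2.272]
contact_force: [0.1, -0.2, -0.0]
grip_width: 55.0
finger_force: 0.0
```

step_arm(
  targets=[0.6, 0, 0, 0, 0, 0, 0.23, 0.6, 0, 0, 0, 0, 0, 0.46, 0.6, 0, 0, 0.3, 0, 0, 0.69, 0.6, 0, 0, 0.6, 0, 0, 0.967, 0.6, 0, 0, 0.8, 0, 0, 0.967, 0.6, 0, 0, 0.8, 0, 0, 0.967],
)

```text
time: 8.75
tool_pos: [449.6, 27.8, 168.4]
tcp_rot: [-3.138, -0.0, 1.514]
contact_force: [0.8, 0.1, -0.4]
grip_width: 55.0
finger_force: 0.0
```

```bash
python3 - <<'E'
from h import *
p,d,cw=shot('wrist');o=bot.get_obs();print(o['tool_pos'],o['tcp_rot'],o['joint_positions'])
P=cloud(d,cw)
m=((P[...,2]>60)&(P[...,2]<72)).astype(np.uint8)
for c in blobs(m,100):
    r=cv2.minAreaRect(plane(c.reshape(-1,2),cw,66).astype(np.float32));print(cv2.boundingRect(c),np.round(np.r_[r[0],r[1],r[2]],1))
cv2.imwrite('pics/w3.png',p)
E
```

```text
[450.19503099  27.70015749 169.40785187] [-3.14034397e+00 -2.22083209e-04  1.51356501e+00] [-1.08856479e-01  3.01337998e-01  1.83881131e+00  1.86673587e-04
  1.00270183e+00 -5.17258357e-02]
(407, 0, 51, 248) [553.6  80.1 164.1   7.9  83.8]
(266, 196, 34, 34) [451.2  30.5  25.1  24.2  86.8]
```

View pics/w3.png

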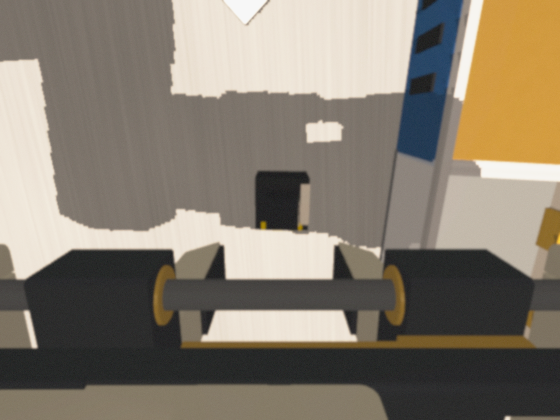

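The relay is at (283,196) between the open fingers, its white strip facing right and its yellow edge at the bottom. I'll descend and grasp.

step_arm(
  targets=[0.6, 0.02, 0.01, 0.4, 0, 0, 0, 0.6, 0.02, 0.01, 0.8, 0, 0, 0, 0.6, 0.02, 0.01, 1, 0, 0, 0, 0.6, 0.02, 0.01, 1, 0, 0, 0],
)

```text
time: 9.3
tool_pos: [451.2, 29.5, 69.4]
tcp_rot: [-3.14, -0.0, 1.512]
contact_force: [0.0, -0.1, 0.9]
grip_width: 55.2
finger_force: 0.0
```

step_arm(
  targets=[0.6, 0, 0, 0.04, 0, 0, 0, 0, 0, 0, 0.04, 0, 0, 0, 0, 0, 0, 0.04, 0, 0, 0, 0, 0, 0, 0.04, 0, 0, 0, 0, 0, 0, 0.04, 0, 0, 0, 0, 0, 0, 0.04, 0, 0, 0],
)

```text
time: 10.05
tool_pos: [451.3, 29.4, 65.9]
tcp_rot: [3.141, -0.0, 1.51]
contact_force: [-0.5, 0.7, 2.8]
grip_width: 23.9
finger_force: 30.0
```

step_arm(
  targets=[0, 0, 0, -0.3, 0, 0, 0, 0, 0, 0, -0.7, 0, 0, 0, 0, 0, 0, -1, 0, 0, 0, 0, 0, 0, -1, 0, 0, 0],
)

```text
time: 10.55
tool_pos: [452.0, 29.3, 167.1]
tcp_rot: [3.138, 0.0, 1.51]
contact_force: [0.1, 0.4, -2.2]
grip_width: 23.6
finger_force: 30.0
```

step_arm(
  targets=[0, -0.12, 0.2, -0.1, 0, 0, -0.2, 0, -0.25, 0.45, -0.1, 0, 0, -0.4, 0, -0.4, 0.7, -0.1, 0, 0, -0.6, 0, -0.5, 0.9, -0.1, 0, 0, -0.8, 0, -0.5, 0.9, -0.1, 0, 0, -0.968, 0, -0.5, 0.9, -0.1, 0, 0, -0.968],
)

```text
time: 11.3
tool_pos: [537.0, -25.9, 173.5]
tcp_rot: [-3.139, -0.003, 2.269]
contact_force: [0.0, -0.1, -2.7]
grip_width: 23.9
finger_force: 30.0
```

step_arm(
  targets=[0, -0.2, 0.06, 0, 0, 0, -0.2, 0, -0.45, 0.15, 0, 0, 0, -0.4, 0, -0.7, 0.2, 0, 0, 0, -0.6, 0, -0.99, 0.31, 0, 0, 0, -0.8, 0, -0.99, 0.31, 0, 0, 0, -0.968, 0, -0.99, 0.31, 0, 0, 0, -0.968, 0, -0.99, 0.31, 0, 0, 0, -0.968],
)

```text
time: 12.18
tool_pos: [624.8, -81.4, 175.0]
tcp_rot: [3.141, -0.001, 3.027]
contact_force: [0.2, -0.6, -1.2]
grip_width: 24.1
finger_force: 30.0
```

```bash
python3 - <<'E'
from h import *
p,d,cw=shot('wrist');o=bot.get_obs();print(o['tool_pos'],o['tcp_rot'],o['joint_positions'])
c,n=np.cos(-.111),np.sin(-.111);Rt=np.array([[c,-n],[n,c]])
print((o['tool_pos'][:2]-[650.5,-46.2])@Rt)
cv2.imwrite('pics/w4.png',p)
E
```

```text
[624.91600789 -81.35314451 175.36859496] [ 3.14136848e+00 -7.49192988e-04  3.02829761e+00] [-2.51042729e-01  5.97303592e-01  1.32102751e+00  1.26721433e-04
  1.22403443e+00 -1.70858704e+00]
[-21.53255247 -37.77080097]
```

View pics/w4.png

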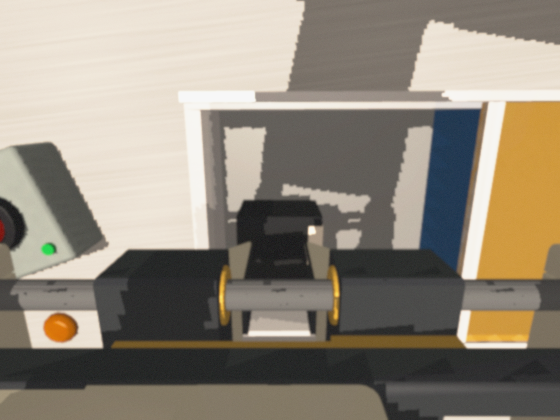

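The held relay shows its white face to the right (+y), so yellow faces the plates. The panel is at the left and clear. I'll lower it and then slide it onto pad0.

step_arm(
  targets=[0, 0, 0, 0.4, 0, 0, 0, 0, 0, 0, 0.8, 0, 0, 0, 0, 0, 0, 0.97, 0, 0, 0, 0, 0, 0, 1, 0, 0, 0, 0, 0, 0, 1, 0, 0, 0],
)

```text
time: 12.85
tool_pos: [626.2, -81.9, 77.0]
tcp_rot: [-3.141, 0.002, 3.031]
contact_force: [-0.1, -0.7, -2.0]
grip_width: 23.5
finger_force: 30.0
```

step_arm(
  targets=[0, -0.12, 0, 0, 0, 0, 0, 0, -0.2, 0, 0, 0, 0, 0, 0, -0.26, 0, 0, 0, 0, 0, 0, -0.28, 0, 0, 0, 0, 0, 0, -0.28, 0, 0, 0, 0, 0],
)

```text
time: 13.48
tool_pos: [653.1, -84.8, 75.7]
tcp_rot: [3.142, -0.0, 3.031]
contact_force: [-0.8, 0.3, -2.0]
grip_width: 23.9
finger_force: 30.0
```

step_arm(
  targets=[0, -0.01, 0, 0.01, 0, 0, 0, 0, -0.02, 0, 0.01, 0, 0, 0, 0, -0.02, 0, 0.01, 0, 0, 0],
)

```text
time: 13.85
tool_pos: [655.2, -85.0, 74.7]
tcp_rot: [3.141, -0.0, 3.031]
contact_force: [0.6, -0.1, -2.1]
grip_width: 23.7
finger_force: 30.0
```

step_arm(
  targets=[0, -0.01, 0, 0, 0, 0, 0, 0, -0.02, 0, 0, 0, 0, 0, 0, -0.02, 0, 0, 0, 0, 0],
)

```text
time: 14.22
tool_pos: [656.7, -85.2, 74.7]
tcp_rot: [3.141, -0.001, 3.031]
contact_force: [-2.2, 0.4, 0.2]
grip_width: 23.8
finger_force: 30.0
```

step_arm(
  targets=[0, -0.01, 0, 0, 0, 0, 0, 0, -0.02, 0, 0, 0, 0, 0, 0, -0.02, 0, 0, 0, 0, 0],
)

```text
time: 14.6
tool_pos: [657.1, -85.3, 74.5]
tcp_rot: [3.141, -0.005, 3.031]
contact_force: [-9.2, 0.4, 3.4]
grip_width: 24.4
finger_force: 30.0
```

step_arm(
  targets=[0, 0.01, 0, 0, 0, 0, 0, 0.4, 0.01, 0, 0, 0, 0, 0, 0.4, 0.01, 0, 0, 0, 0, 0, 0.4, 0.01, 0, 0, 0, 0, 0, 0.4, 0.01, 0, -0.2, 0, 0, 0, 0.4, 0.01, 0, -0.6, 0, 0, 0, 0.4, 0.01, 0, -1, 0, 0, 0],
)

```text
time: 15.48
tool_pos: [658.2, -85.4, 175.7]
tcp_rot: [3.141, 0.0, 3.031]
contact_force: [0.9, 0.2, 0.5]
grip_width: 36.6
finger_force: 0.0
```

step_arm(
  targets=[0.4, 0.4, 0.3, -0.4, 0, 0, 0, 0.4, 0.9, 0.4, -0.75, 0, 0, 0, 0.4, 0.9, 0.4, -0.75, 0, 0, 0, 0.4, 0.9, 0.4, -0.75, 0, 0, 0],
)

```text
time: 15.98
tool_pos: [573.5, -35.8, 250.0]
tcp_rot: [-3.142, 0.001, 3.031]
contact_force: [0.6, -0.1, -0.1]
grip_width: 36.8
finger_force: 0.0
```

```bash
cat > look.py <<'E'
from h import *
import sys
p,d,cw=shot('wrist');o=bot.get_obs();print(o['time'],o['tool_pos'],o['tcp_rot'])
c,n=np.cos(-.111),np.sin(-.111);Rt=np.array([[c,-n],[n,c]]);O=[650.5,-46.2]
P=cloud(d,cw);T=P[...,:2]-O;T=T@Rt
m=((P[...,2]>66)&(P[...,2]<79)&(T[...,0]>-90)&(T[...,0]<60)&(abs(T[...,1])<80)).astype(np.uint8)
for k in blobs(m,60):
    r=cv2.minAreaRect(((plane(k.reshape(-1,2),cw,74)-O)@Rt).astype(np.float32));print('post in tester',cv2.boundingRect(k),np.round(np.r_[r[0],r[1],r[2]],1))
cv2.imwrite(sys.argv[1],p)
E
python3 look.py pics/w5.png
```

```text
16.025 [573.52482521 -35.98335155 249.09413292] [ 3.14153192e+00 -2.66515006e-04  3.03065910e+00]
post in tester (243, 264, 10, 15) [  0.3 -30.6   9.1  15.5  88.8]
```

View pics/w5.png

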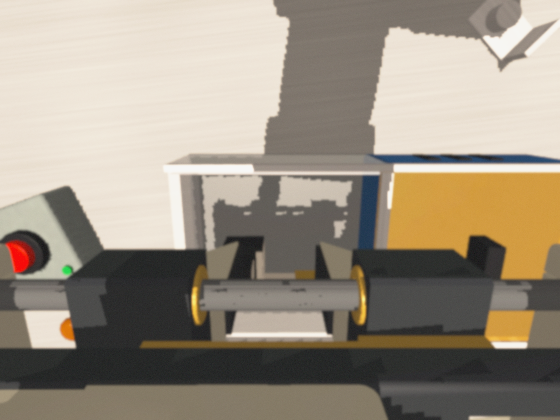

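step_arm(
  targets=[0.6, -0.3, 0.3, 0, 0, 0, 0, 0.6, -0.65, 0.64, 0, 0, 0, 0, 0.6, -0.65, 0.64, 0, 0, 0, 0, 0.6, -0.65, 0.64, 0, 0, 0, 0],
)

```text
time: 16.52
tool_pos: [644.8, 20.3, 247.7]
tcp_rot: [-3.141, -0.003, 3.031]
contact_force: [-0.2, -0.3, 0.2]
grip_width: 55.0
finger_force: 0.0
```

```bash
python3 look.py pics/w6.png; python3 - <<'E'
import cv2
p=cv2.imread('pics/w6.png');cv2.imwrite('pics/c6.png',cv2.resize(p[130:280,130:330],(800,600),interpolation=cv2.INTER_CUBIC))
E
```

```text
16.575 [644.55333652  20.01962806 248.41231084] [-3.14131431e+00 -2.14715943e-03  3.03025420e+00]
post in tester (157, 205, 30, 26) [  7.4 -37.6  24.9  27.1   0. ]
```

View pics/c6.png

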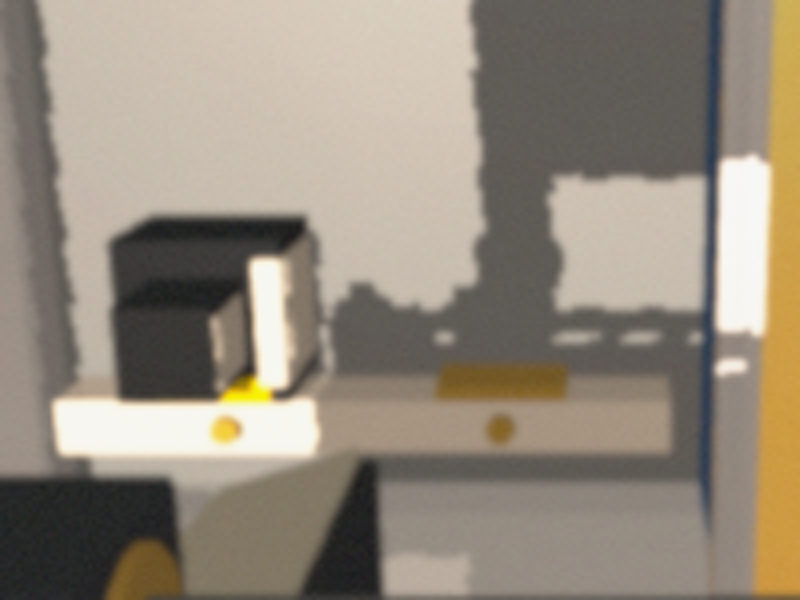

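The relay stands at tester (7.4, -37.6), square, its yellow side against the left plate. I'll shut the guard.

step_arm(
  targets=[0.6, 0.03, 0.5, 0.1, 0, 0, 0, 0.6, 0.06, 1, 0.3, 0, 0, 0, 0.6, 0.06, 1, 0.3, 0, 0, 0],
)

```text
time: 16.95
tool_pos: [648.4, 123.2, 217.8]
tcp_rot: [3.141, -0.004, 3.034]
contact_force: [0.1, -0.5, 0.2]
grip_width: 55.0
finger_force: 0.0
```

step_arm(
  targets=[0.6, 0, 0.21, 0.2, 0, 0, 0, 0.6, 0, 0.21, 0.5, 0, 0, 0, 0.6, 0, 0.21, 0.9, 0, 0, 0, 0.6, 0, 0.21, 0.98, 0, 0, 0, 0, 0, 0.21, 0.98, 0, 0, 0, 0, 0, 0.21, 0.98, 0, 0, 0, 0, 0, 0.21, 0.98, 0, 0, 0, 0, 0, 0.21, 0.98, 0, 0, 0],
)

```text
time: 17.95
tool_pos: [652.5, 141.7, 122.6]
tcp_rot: [3.141, 0.001, 3.031]
contact_force: [1.0, 0.5, -0.4]
grip_width: 19.4
finger_force: 0.0
```

step_arm(
  targets=[0, 0, -0.25, 0, 0, 0, 0, 0, 0, -0.5, 0, 0, 0, 0, 0, 0, -0.75, 0, 0, 0, 0, 0, 0, -0.95, 0, 0, 0, 0, 0, 0, -0.95, 0, 0, 0, 0],
)

```text
time: 18.58
tool_pos: [641.5, 45.0, 122.4]
tcp_rot: [-3.141, 0.0, 3.029]
contact_force: [-3.2, -1.2, 5.4]
grip_width: 15.8
finger_force: 30.0
```

Expected shut at y ≈ -42, so about 88 mm remains.

step_arm(
  targets=[0, 0, -0.25, 0, 0, 0, 0, 0, 0, -0.5, 0, 0, 0, 0, 0, 0, -0.7, 0, 0, 0, 0, 0, 0, -0.83, 0, 0, 0, 0, 0, 0, -0.87, 0, 0, 0, 0, 0, 0, -0.89, 0, 0, 0, 0, 0, 0, -0.89, 0, 0, 0, 0],
)

```text
time: 19.45
tool_pos: [631.9, -41.5, 122.4]
tcp_rot: [-3.141, 0.001, 3.031]
contact_force: [-1.9, 0.8, 6.0]
grip_width: 15.7
finger_force: 30.0
```

step_arm(
  targets=[0, 0, -0.02, 0, 0, 0, 0, 0, 0, -0.02, 0, 0, 0, 0],
)

```text
time: 19.7
tool_pos: [631.7, -43.2, 122.4]
tcp_rot: [3.142, 0.001, 3.031]
contact_force: [-2.0, 0.6, 5.3]
grip_width: 15.7
finger_force: 30.0
```

step_arm(
  targets=[0, 0, -0.02, 0, 0, 0, 0, 0, 0, -0.02, 0, 0, 0, 0],
)

```text
time: 19.95
tool_pos: [631.7, -43.3, 122.4]
tcp_rot: [3.139, 0.001, 3.031]
contact_force: [-1.0, 7.6, 5.7]
grip_width: 16.1
finger_force: 30.0
```

step_arm(
  targets=[0, 0, -0.01, 0, 0, 0, 0, 0, 0, -0.01, 0, 0, 0, 0],
)

```text
time: 20.2
tool_pos: [631.7, -43.3, 122.4]
tcp_rot: [3.138, 0.001, 3.032]
contact_force: [-0.8, 11.9, 5.6]
grip_width: 15.9
finger_force: 30.0
```

step_arm(
  targets=[0.5, 0, 0.03, 0, 0, 0, 0, 0.5, 0, 0.03, 0, 0, 0, 0, 0.5, 0, 0.03, 0, 0, 0, 0, 0.5, 0, 0.03, -0.5, 0, 0, 0, 0.5, 0, 0.03, -1, 0, 0, 0],
)

```text
time: 20.82
tool_pos: [631.3, -43.6, 222.2]
tcp_rot: [-3.142, -0.002, 3.03]
contact_force: [1.7, -0.6, 0.5]
grip_width: 45.8
finger_force: 0.0
```

step_arm(
  targets=[0, 0.1, -0.45, 0, 0, 0, 0, 0, 0.2, -0.9, 0, 0, 0, 0, 0, 0.2, -0.9, 0, 0, 0, 0],
)

```text
time: 21.2
tool_pos: [600.8, -133.7, 221.7]
tcp_rot: [-3.141, -0.0, 3.027]
contact_force: [0.3, 0.3, -0.3]
grip_width: 20.6
finger_force: 0.0
```

step_arm(
  targets=[0, 0, -0.45, 0, 0, 0, 0, 0, 0, -0.9, 0, 0, 0, 0, 0, 0, -0.9, 0, 0, 0, 0],
)

```text
time: 21.58
tool_pos: [591.5, -222.4, 221.2]
tcp_rot: [-3.141, -0.0, 3.027]
contact_force: [0.1, -0.1, -0.0]
grip_width: 0.5
finger_force: 0.0
```

step_arm(
  targets=[0, 0, -0.45, 0, 0, 0, 0, 0, 0, -0.8, 0, 0, 0, 0, 0, 0, -0.8, 0, 0, 0, 0, 0, 0, -0.8, 0, 0, 0, 0],
)

```text
time: 22.08
tool_pos: [583.4, -297.9, 221.4]
tcp_rot: [3.14, -0.0, 3.032]
contact_force: [0.4, 0.7, -0.5]
grip_width: 0.7
finger_force: 0.0
```

```bash
python3 - <<'E'
from h import *
p,d,cw=shot('wrist');o=bot.get_obs();print(o['tool_pos'],o['tcp_rot'])
P=cloud(d,cw)
for k in blobs(mask(p,'red'),60)[:2]:
    mm=np.zeros(p.shape[:2],np.uint8);cv2.drawContours(mm,[k],-1,1,-1);q=P[mm>0];z=np.nanpercentile(q[:,2],80);(c,r)=cv2.minEnclosingCircle(k)
    print(c,r,'top z',z,np.nanpercentile(q[:,2],[10,50,95]),plane([c],cw,z),np.nanmean(q[q[:,2]>z-2],0))
t,_,ct=shot('top')
for k in blobs(mask(t,'amber'),100)[:3]:
    r=cv2.minAreaRect(plane(k.reshape(-1,2),ct,88).astype(np.float32));print(np.round(np.r_[r[0],r[1],r[2]],1))
cv2.imwrite('pics/w7.png',np.hstack([cv2.resize(p,(400,300)),cv2.resize(t[110:290,230:490],(400,300))]))
E
```

```text
[ 583.49229684 -297.72768973  221.62804075] [ 3.14072923e+00 -1.77408060e-04  3.03225311e+00]
(269.50146484375, 229.2613525390625) 17.468183517456055 top z 72.20762331081924 [70.34296018 71.5863944  72.82944598] [[ 606.38534002 -309.51212446]] [ 606.3518535  -309.65104682   71.98315892]
[634.2 -44.2 160.8 164.2  83.8]
[236.5 751.4  69.3 352.7  80.4]
[ 83.1 649.1 106.  117.2   1.5]
```

View pics/w7.png

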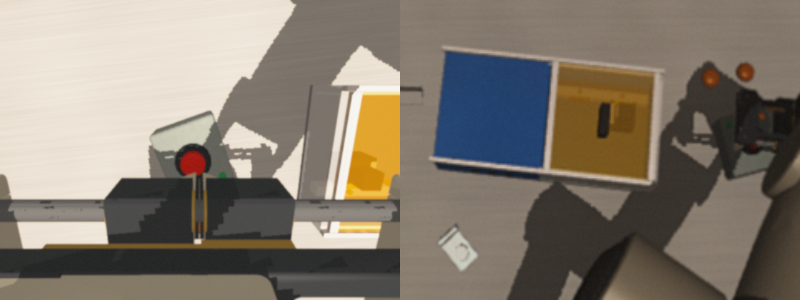

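The guard is shut over the block. The button is at (606, -310), top at z 72. I'll press it.

step_arm(
  targets=[0, -0.24, -0.1, 0.1, 0, 0, 0, 0, -0.24, -0.1, 0.5, 0, 0, 0, 0, -0.24, -0.1, 0.9, 0, 0, 0, 0, -0.24, -0.1, 1, 0, 0, 0, 0, -0.24, -0.1, 1, 0, 0, 0],
)

```text
time: 22.8
tool_pos: [606.2, -311.4, 122.1]
tcp_rot: [3.141, 0.0, 3.032]
contact_force: [-0.5, -0.3, 0.6]
grip_width: 0.4
finger_force: 0.0
```

step_arm(
  targets=[0, 0, 0, 0.15, 0, 0, 0, 0, 0, 0, 0.24, 0, 0, 0, 0, 0, 0, 0.28, 0, 0, 0, 0, 0, 0, 0.3, 0, 0, 0, 0, 0, 0, 0.3, 0, 0, 0],
)

```text
time: 23.42
tool_pos: [605.8, -312.0, 92.2]
tcp_rot: [3.142, 0.0, 3.031]
contact_force: [-1.1, 2.5, 4.3]
grip_width: 0.6
finger_force: 2.1
```

step_arm(
  targets=[0, 0, 0, 0.02, 0, 0, 0, 0, 0, 0, 0.02, 0, 0, 0],
)

```text
time: 23.68
tool_pos: [605.9, -312.0, 91.2]
tcp_rot: [-3.141, 0.001, 3.031]
contact_force: [-3.3, 2.6, 9.8]
grip_width: 0.7
finger_force: 5.2
```

step_arm(
  targets=[0, 0, 0, 0.01, 0, 0, 0, 0, 0, 0, 0.01, 0, 0, 0, 0, 0, 0, 0.01, 0, 0, 0],
)

```text
time: 24.05
tool_pos: [605.9, -312.0, 91.1]
tcp_rot: [-3.141, 0.001, 3.031]
contact_force: [-5.3, 4.5, 15.4]
grip_width: 0.2
finger_force: 7.4
```

step_arm(
  targets=[0, 0, 0, -0.3, 0, 0, 0, 0, 0, 0, -0.8, 0, 0, 0, 0, 0, 0, -1, 0, 0, 0],
)

```text
time: 24.42
tool_pos: [606.8, -312.8, 191.9]
tcp_rot: [-3.139, 0.005, 3.031]
contact_force: [0.8, -0.2, 0.1]
grip_width: 0.4
finger_force: 0.0
```

step_arm(
  targets=[0.5, 0.01, 0.45, -0.15, 0, 0, 0, 0.5, 0.02, 0.9, -0.3, 0, 0, 0, 0.5, 0.02, 0.9, -0.3, 0, 0, 0],
)

```text
time: 24.8
tool_pos: [614.8, -219.6, 220.2]
tcp_rot: [-3.141, 0.003, 3.035]
contact_force: [-0.3, 0.1, 0.0]
grip_width: 25.8
finger_force: 0.0
```

step_arm(
  targets=[0.5, 0.01, 0.45, 0, 0, 0, 0, 0.5, 0.01, 0.9, 0, 0, 0, 0, 0.5, 0.01, 0.9, 0, 0, 0, 0],
)

```text
time: 25.18
tool_pos: [622.9, -130.5, 218.1]
tcp_rot: [3.141, -0.001, 3.034]
contact_force: [-0.1, -1.3, 0.4]
grip_width: 45.7
finger_force: 0.0
```

step_arm(
  targets=[0.5, 0, 0.45, 0, 0, 0, 0, 0.5, 0, 0.9, 0, 0, 0, 0, 0.5, 0, 0.9, 0, 0, 0, 0, 0.5, 0, 0.9, 0, 0, 0, 0],
)

```text
time: 25.68
tool_pos: [632.7, -44.8, 218.3]
tcp_rot: [-3.141, -0.0, 3.03]
contact_force: [0.6, -0.5, 0.2]
grip_width: 45.6
finger_force: 0.0
```

step_arm(
  targets=[0.5, 0, 0.01, 0.4, 0, 0, 0, 0.5, 0, 0.01, 0.8, 0, 0, 0, 0.5, 0, 0.01, 0.97, 0, 0, 0, 0.5, 0, 0.01, 0.97, 0, 0, 0, 0, 0, 0.01, 0.97, 0, 0, 0, 0, 0, 0.01, 0.97, 0, 0, 0, 0, 0, 0.01, 0.97, 0, 0, 0, 0, 0, 0.01, 0.97, 0, 0, 0],
)

```text
time: 26.68
tool_pos: [633.0, -42.3, 122.5]
tcp_rot: [-3.141, 0.001, 3.031]
contact_force: [0.5, 0.7, 4.1]
grip_width: 15.4
finger_force: 30.0
```

step_arm(
  targets=[0, 0, 0.25, 0, 0, 0, 0, 0, 0, 0.5, 0, 0, 0, 0, 0, 0, 0.75, 0, 0, 0, 0, 0, 0, 0.95, 0, 0, 0, 0, 0, 0, 0.95, 0, 0, 0, 0],
)

```text
time: 27.3
tool_pos: [643.7, 53.9, 122.5]
tcp_rot: [3.141, 0.002, 3.033]
contact_force: [-1.3, 0.8, 5.1]
grip_width: 16.0
finger_force: 30.0
```

step_arm(
  targets=[0, 0, 0.25, 0, 0, 0, 0, 0, 0, 0.5, 0, 0, 0, 0, 0, 0, 0.7, 0, 0, 0, 0, 0, 0, 0.84, 0, 0, 0, 0, 0, 0, 0.89, 0, 0, 0, 0, 0, 0, 0.89, 0, 0, 0, 0],
)

```text
time: 28.05
tool_pos: [653.3, 140.5, 122.5]
tcp_rot: [3.141, 0.001, 3.031]
contact_force: [-2.4, 0.9, 5.7]
grip_width: 15.9
finger_force: 30.0
```

step_arm(
  targets=[0.5, 0, 0, 0, 0, 0, 0, 0.5, 0, 0, 0, 0, 0, 0, 0.5, 0, 0, 0, 0, 0, 0, 0.5, 0, 0, -0.5, 0, 0, 0, 0.5, 0, 0, -1, 0, 0, 0],
)

```text
time: 28.68
tool_pos: [652.7, 140.4, 222.1]
tcp_rot: [-3.141, -0.002, 3.031]
contact_force: [1.0, -0.4, 1.2]
grip_width: 45.9
finger_force: 0.0
```

step_arm(
  targets=[0.5, 0, -0.45, -0.2, 0, 0, 0, 0.5, 0, -1, -0.26, 0, 0, 0, 0.5, 0, -1, -0.26, 0, 0, 0, 0.5, 0, -1, -0.26, 0, 0, 0],
)

```text
time: 29.18
tool_pos: [641.9, 41.4, 247.4]
tcp_rot: [3.141, -0.001, 3.03]
contact_force: [0.1, 0.1, -0.6]
grip_width: 46.0
finger_force: 0.0
```

```bash
python3 look.py pics/w8.png
```

```text
29.225 [641.92887598  42.02808859 247.23027202] [ 3.14100135e+00 -8.17727519e-04  3.03142765e+00]
post in tester (136, 209, 31, 27) [  7.  -37.1  27.9  26.1  90. ]
```

step_arm(
  targets=[0.4, -0.15, -0.62, 0.2, 0, 0, 0, 0.4, -0.15, -0.62, 0.35, 0, 0, 0],
)

```text
time: 29.48
tool_pos: [650.4, -23.9, 211.4]
tcp_rot: [-3.141, -0.0, 3.029]
contact_force: [-0.1, -0.0, -0.1]
grip_width: 37.2
finger_force: 0.0
```

step_arm(
  targets=[0.4, -0.15, -0.63, 0.2, 0, 0, 0, 0.4, -0.15, -0.63, 0.37, 0, 0, 0, 0.4, -0.15, -0.63, 0.37, 0, 0, 0, 0.4, -0.15, -0.63, 0.37, 0, 0, 0],
)

```text
time: 29.98
tool_pos: [658.4, -84.7, 176.2]
tcp_rot: [3.141, 0.001, 3.033]
contact_force: [0.1, 0.8, 0.6]
grip_width: 36.5
finger_force: 0.0
```

step_arm(
  targets=[0.4, 0, -0.01, 0.5, 0, 0, 0, 0.4, 0, -0.01, 0.9, 0, 0, 0, 0.4, 0, -0.01, 1, 0, 0, 0, 0.4, 0, -0.01, 1, 0, 0, 0, 0, 0, -0.01, 1, 0, 0, 0, 0, 0, -0.01, 1, 0, 0, 0, 0, 0, -0.01, 1, 0, 0, 0],
)

```text
time: 30.85
tool_pos: [659.1, -87.2, 77.7]
tcp_rot: [3.141, 0.004, 3.031]
contact_force: [0.8, 2.6, 6.3]
grip_width: 23.9
finger_force: 29.9
```

step_arm(
  targets=[0, 0.02, 0, -0.2, 0, 0, 0, 0, 0.1, 0, -0.4, 0, 0, 0, 0, 0.25, 0, -0.5, 0, 0, 0, 0, 0.25, 0, -0.5, 0, 0, 0],
)

```text
time: 31.35
tool_pos: [632.8, -84.7, 127.9]
tcp_rot: [-3.141, 0.002, 3.031]
contact_force: [-0.2, -0.2, -3.0]
grip_width: 24.0
finger_force: 29.8
```

step_arm(
  targets=[0, 0, 0, 0, 0, 0, 0.2, 0, 0, 0, 0, 0, 0, 0.4, 0, 0, 0, 0, 0, 0, 0.6, 0, 0, 0, 0, 0, 0, 0.8, 0, 0, 0, 0, 0, 0, 1, 0, 0, 0, 0, 0, 0, 1],
)

```text
time: 32.1
tool_pos: [633.2, -84.7, 125.6]
tcp_rot: [-3.142, -0.0, 2.247]
contact_force: [0.4, -0.3, -2.7]
grip_width: 23.8
finger_force: 29.8
```

step_arm(
  targets=[0, 0, 0, 0, 0, 0, 0.2, 0, 0, 0, 0, 0, 0, 0.4, 0, 0, 0, 0, 0, 0, 0.6, 0, 0, 0, 0, 0, 0, 0.8, 0, 0, 0, 0, 0, 0, 1, 0, 0, 0, 0, 0, 0, 1, 0, 0, 0, 0, 0, 0, 1],
)

```text
time: 32.98
tool_pos: [633.1, -84.6, 125.7]
tcp_rot: [-3.142, -0.0, 1.465]
contact_force: [0.3, -0.4, -2.2]
grip_width: 24.3
finger_force: 29.8
```

step_arm(
  targets=[0, -0.02, 0, 0.2, 0, 0, 0, 0, -0.02, 0, 0.4, 0, 0, 0, 0, -0.02, 0, 0.46, 0, 0, 0, 0, -0.02, 0, 0.46, 0, 0, 0, 0, -0.02, 0, 0.46, 0, 0, 0],
)

```text
time: 33.6
tool_pos: [633.4, -86.7, 80.7]
tcp_rot: [3.14, 0.0, 1.461]
contact_force: [-0.0, 0.2, -2.5]
grip_width: 23.7
finger_force: 29.8
```

step_arm(
  targets=[0, 0, 0, 0.01, 0, 0, 0, 0, 0, 0, 0.01, 0, 0, 0],
)

```text
time: 33.85
tool_pos: [633.0, -86.6, 79.1]
tcp_rot: [3.141, -0.0, 1.46]
contact_force: [0.1, 0.1, -2.5]
grip_width: 24.1
finger_force: 29.8
```

step_arm(
  targets=[0, 0, 0.1, 0, 0, 0, 0, 0, 0, 0.18, 0, 0, 0, 0, 0, 0, 0.18, 0, 0, 0, 0, 0, 0, 0.18, 0, 0, 0, 0],
)

```text
time: 34.35
tool_pos: [650.6, -88.5, 78.4]
tcp_rot: [-3.141, -0.0, 1.46]
contact_force: [-0.4, 0.7, -1.9]
grip_width: 23.8
finger_force: 29.8
```

step_arm(
  targets=[0, 0, 0.01, 0.01, 0, 0, 0, 0, 0, 0.02, 0.01, 0, 0, 0, 0, 0, 0.02, 0.01, 0, 0, 0],
)

```text
time: 34.72
tool_pos: [652.8, -88.8, 77.8]
tcp_rot: [3.141, -0.0, 1.46]
contact_force: [-0.1, 0.9, -1.5]
grip_width: 23.8
finger_force: 29.8
```

step_arm(
  targets=[0, 0, 0.01, 0, 0, 0, 0, 0, 0, 0.02, 0, 0, 0, 0, 0, 0, 0.02, 0, 0, 0, 0],
)

```text
time: 35.1
tool_pos: [654.6, -89.0, 77.8]
tcp_rot: [-3.141, -0.0, 1.46]
contact_force: [-1.4, -0.1, -0.2]
grip_width: 23.9
finger_force: 29.8
```

step_arm(
  targets=[0, 0, 0.01, 0, 0, 0, 0, 0, 0, 0.01, 0, 0, 0, 0, 0, 0, 0.01, 0, 0, 0, 0],
)

```text
time: 35.48
tool_pos: [655.0, -89.0, 77.7]
tcp_rot: [-3.14, -0.0, 1.46]
contact_force: [-5.2, 0.1, 1.6]
grip_width: 24.0
finger_force: 29.9
```

step_arm(
  targets=[0.4, 0, 0, 0, 0, 0, 0, 0.4, 0, 0, 0, 0, 0, 0, 0.4, 0, 0, 0, 0, 0, 0, 0.4, 0, 0, -0.2, 0, 0, 0, 0.4, 0, 0, -0.6, 0, 0, 0, 0.4, 0, 0, -1, 0, 0, 0, 0.4, 0, 0, -1, 0, 0, 0],
)

```text
time: 36.35
tool_pos: [657.7, -89.6, 181.9]
tcp_rot: [3.133, 0.001, 1.46]
contact_force: [-0.6, -0.3, -0.6]
grip_width: 36.7
finger_force: 0.0
```

step_arm(
  targets=[0.4, 0.2, -0.05, -0.3, 0, 0, -0.2, 0.4, 0.5, -0.1, -0.7, 0, 0, -0.4, 0.4, 0.8, -0.2, -0.7, 0, 0, -0.6, 0.4, 1, -0.2, -0.7, 0, 0, -0.8, 0.4, 1, -0.2, -0.7, 0, 0, -1, 0.4, 1, -0.2, -0.7, 0, 0, -1],
)

```text
time: 37.1
tool_pos: [646.7, 12.8, 246.7]
tcp_rot: [-3.141, -0.001, 2.245]
contact_force: [0.3, -0.5, 0.3]
grip_width: 36.8
finger_force: 0.0
```

step_arm(
  targets=[0.5, 0, 0, 0, 0, 0, -0.2, 0.5, 0, 0, 0, 0, 0, -0.4, 0.5, 0, 0, 0, 0, 0, -0.6, 0.5, 0, 0, 0, 0, 0, -0.8, 0.5, 0, 0, 0, 0, 0, -1, 0.5, 0, 0, 0, 0, 0, -1, 0.5, 0, 0, 0, 0, 0, -1],
)

```text
time: 37.98
tool_pos: [646.8, 12.2, 247.4]
tcp_rot: [3.141, -0.0, 3.026]
contact_force: [-0.2, 0.4, 0.0]
grip_width: 46.1
finger_force: 0.0
```

```bash
python3 look.py pics/w9.png; python3 - <<'E'
import cv2
p=cv2.imread('pics/w9.png');cv2.imwrite('pics/c9.png',cv2.resize(p[130:280,100:300],(800,600),interpolation=cv2.INTER_CUBIC))
E
```

```text
38.025 [646.85361115  12.29308402 247.4617126 ] [ 3.14150467e+00 -2.97786388e-04  3.02708400e+00]
post in tester (165, 202, 29, 26) [  7.2 -38.4  26.1  24.8  89.8]
```

View pics/c9.png

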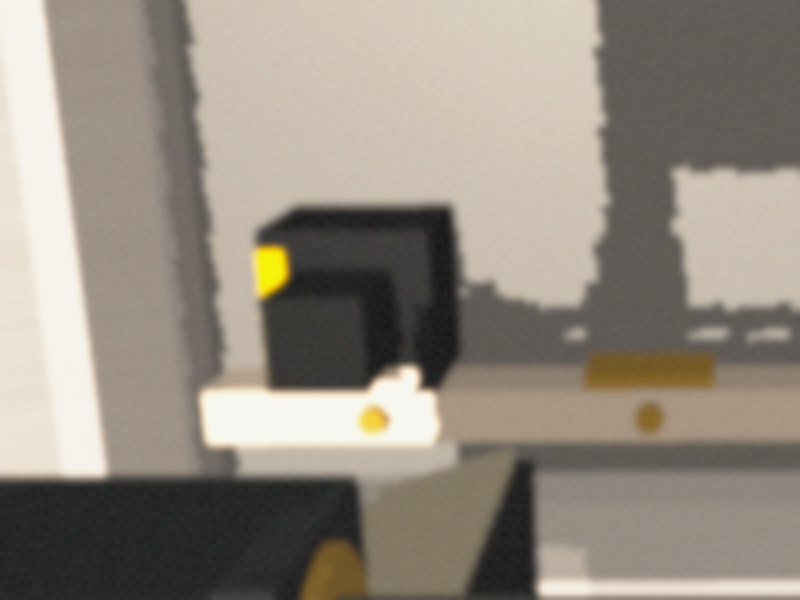

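White faces the plate and yellow is at -y, at tester (7.2, -38.4). I'll shut the guard again.

step_arm(
  targets=[0.6, 0.05, 0.5, 0.1, 0, 0, 0, 0.6, 0.09, 0.95, 0.28, 0, 0, 0, 0.6, 0.09, 0.95, 0.28, 0, 0, 0],
)

```text
time: 38.4
tool_pos: [647.3, 111.1, 217.9]
tcp_rot: [3.141, -0.003, 3.033]
contact_force: [0.2, -0.8, -0.0]
grip_width: 54.9
finger_force: 0.0
```

step_arm(
  targets=[0.6, 0, 0.33, 0.1, 0, 0, 0, 0.6, 0, 0.33, 0.5, 0, 0, 0, 0.6, 0, 0.33, 0.9, 0, 0, 0, 0.6, 0, 0.33, 0.98, 0, 0, 0, 0, 0, 0.33, 0.98, 0, 0, 0, 0, 0, 0.33, 0.98, 0, 0, 0, 0, 0, 0.33, 0.98, 0, 0, 0, 0, 0, 0.33, 0.98, 0, 0, 0, 0, 0, 0.33, 0.98, 0, 0, 0],
)

```text
time: 39.52
tool_pos: [652.3, 140.7, 122.4]
tcp_rot: [3.141, 0.001, 3.031]
contact_force: [-1.1, 0.2, 2.8]
grip_width: 15.7
finger_force: 30.0
```

step_arm(
  targets=[0, 0, -0.25, 0, 0, 0, 0, 0, 0, -0.5, 0, 0, 0, 0, 0, 0, -0.75, 0, 0, 0, 0, 0, 0, -0.95, 0, 0, 0, 0, 0, 0, -0.95, 0, 0, 0, 0],
)

```text
time: 40.15
tool_pos: [641.6, 43.8, 122.4]
tcp_rot: [-3.141, 0.001, 3.029]
contact_force: [-1.4, -1.6, 5.4]
grip_width: 15.4
finger_force: 30.0
```

step_arm(
  targets=[0, 0, -0.25, 0, 0, 0, 0, 0, 0, -0.5, 0, 0, 0, 0, 0, 0, -0.7, 0, 0, 0, 0, 0, 0, -0.83, 0, 0, 0, 0, 0, 0, -0.87, 0, 0, 0, 0, 0, 0, -0.87, 0, 0, 0, 0],
)

```text
time: 40.9
tool_pos: [632.1, -41.6, 122.4]
tcp_rot: [-3.141, 0.001, 3.03]
contact_force: [0.2, -1.3, 5.5]
grip_width: 15.9
finger_force: 30.0
```

step_arm(
  targets=[0, 0, -0.02, 0, 0, 0, 0, 0, 0, -0.03, 0, 0, 0, 0, 0, 0, -0.03, 0, 0, 0, 0],
)

```text
time: 41.28
tool_pos: [631.9, -43.2, 122.3]
tcp_rot: [3.141, 0.001, 3.031]
contact_force: [0.1, 2.9, 5.5]
grip_width: 15.5
finger_force: 30.0
```

step_arm(
  targets=[0, 0, -0.01, 0, 0, 0, 0, 0, 0, -0.01, 0, 0, 0, 0],
)

```text
time: 41.52
tool_pos: [631.9, -43.3, 122.4]
tcp_rot: [3.14, 0.001, 3.031]
contact_force: [0.9, 5.4, 4.5]
grip_width: 15.5
finger_force: 30.0
```

step_arm(
  targets=[0.5, 0, 0.03, 0, 0, 0, 0, 0.5, 0, 0.03, 0, 0, 0, 0, 0.5, 0, 0.03, 0, 0, 0, 0, 0.5, 0, 0.03, -0.5, 0, 0, 0, 0.5, 0, 0.03, -1, 0, 0, 0],
)

```text
time: 42.15
tool_pos: [631.5, -41.5, 222.2]
tcp_rot: [3.142, -0.002, 3.031]
contact_force: [0.2, 0.1, 0.4]
grip_width: 46.2
finger_force: 0.0
```

step_arm(
  targets=[0, -0.01, -0.45, 0, 0, 0, 0, 0, -0.02, -0.9, 0, 0, 0, 0, 0, -0.02, -0.9, 0, 0, 0, 0],
)

```text
time: 42.52
tool_pos: [623.3, -134.3, 221.4]
tcp_rot: [-3.141, -0.0, 3.027]
contact_force: [-0.4, 0.3, 0.8]
grip_width: 20.3
finger_force: 0.0
```

step_arm(
  targets=[0, -0.01, -0.45, 0, 0, 0, 0, 0, -0.01, -0.9, 0, 0, 0, 0, 0, -0.01, -0.9, 0, 0, 0, 0],
)

```text
time: 42.9
tool_pos: [614.3, -222.9, 221.1]
tcp_rot: [-3.141, -0.001, 3.027]
contact_force: [0.3, -0.0, 0.2]
grip_width: 0.6
finger_force: 0.0
```

step_arm(
  targets=[0, -0.01, -0.45, 0, 0, 0, 0, 0, -0.01, -0.9, 0, 0, 0, 0, 0, -0.01, -0.9, 0, 0, 0, 0, 0, -0.01, -0.9, 0, 0, 0, 0],
)

```text
time: 43.4
tool_pos: [606.3, -308.5, 221.4]
tcp_rot: [3.14, -0.001, 3.032]
contact_force: [0.5, 0.1, 0.7]
grip_width: 0.4
finger_force: 0.0
```

```bash
python3 - <<'E'
from h import *
t,_,ct=shot('top')
for k in blobs(mask(t,'amber'),100)[:1]:
    r=cv2.minAreaRect(plane(k.reshape(-1,2),ct,88).astype(np.float32));print(np.round(np.r_[r[0],r[1],r[2]],1))
E
```

```text
[634.5 -44.2 160.9 164.5  83.7]
```

step_arm(
  targets=[0, 0, -0.03, 0.4, 0, 0, 0, 0, 0, -0.03, 0.8, 0, 0, 0, 0, 0, -0.03, 1, 0, 0, 0, 0, 0, -0.03, 1, 0, 0, 0],
)

```text
time: 43.95
tool_pos: [605.4, -310.8, 120.0]
tcp_rot: [3.139, -0.003, 3.033]
contact_force: [-0.1, 0.6, 1.1]
grip_width: 0.2
finger_force: 0.0
```

step_arm(
  targets=[0, 0, 0, 0.15, 0, 0, 0, 0, 0, 0, 0.24, 0, 0, 0, 0, 0, 0, 0.28, 0, 0, 0, 0, 0, 0, 0.31, 0, 0, 0, 0, 0, 0, 0.32, 0, 0, 0, 0, 0, 0, 0.32, 0, 0, 0],
)

```text
time: 44.7
tool_pos: [605.9, -312.7, 91.3]
tcp_rot: [3.142, 0.001, 3.031]
contact_force: [-2.5, 3.5, 8.1]
grip_width: 0.4
finger_force: 4.3
```

step_arm(
  targets=[0, 0, 0, 0.01, 0, 0, 0, 0, 0, 0, 0.01, 0, 0, 0],
)

```text
time: 44.95
tool_pos: [605.9, -312.8, 91.1]
tcp_rot: [-3.141, 0.001, 3.031]
contact_force: [-4.6, 4.4, 12.9]
grip_width: 0.3
finger_force: 6.6
```

Pressed to the bottom. Back to the rib to open the guard.

step_arm(
  targets=[0, 0, 0, -0.3, 0, 0, 0, 0, 0, 0, -0.8, 0, 0, 0, 0, 0, 0, -1, 0, 0, 0],
)

```text
time: 45.32
tool_pos: [606.6, -313.9, 192.4]
tcp_rot: [-3.139, 0.005, 3.031]
contact_force: [-0.3, -0.5, 0.4]
grip_width: 0.6
finger_force: 0.0
```

step_arm(
  targets=[0.5, 0.01, 0.45, -0.15, 0, 0, 0, 0.5, 0.02, 0.9, -0.3, 0, 0, 0, 0.5, 0.02, 0.9, -0.3, 0, 0, 0],
)

```text
time: 45.7
tool_pos: [614.6, -220.7, 220.7]
tcp_rot: [-3.141, 0.003, 3.035]
contact_force: [0.4, -1.1, 0.4]
grip_width: 25.7
finger_force: 0.0
```

step_arm(
  targets=[0.5, 0.01, 0.45, 0, 0, 0, 0, 0.5, 0.01, 0.9, 0, 0, 0, 0, 0.5, 0.01, 0.9, 0, 0, 0, 0],
)

```text
time: 46.08
tool_pos: [622.8, -131.7, 218.5]
tcp_rot: [3.141, -0.0, 3.034]
contact_force: [0.6, -0.7, 0.5]
grip_width: 45.4
finger_force: 0.0
```

step_arm(
  targets=[0.5, 0, 0.45, 0, 0, 0, 0, 0.5, 0, 0.9, 0, 0, 0, 0, 0.5, 0, 0.9, 0, 0, 0, 0, 0.5, 0, 0.9, 0, 0, 0, 0],
)

```text
time: 46.58
tool_pos: [632.6, -45.8, 218.4]
tcp_rot: [-3.141, -0.0, 3.03]
contact_force: [0.0, 0.0, -0.7]
grip_width: 45.8
finger_force: 0.0
```

step_arm(
  targets=[0.5, 0, 0.01, 0.4, 0, 0, 0, 0.5, 0, 0.01, 0.8, 0, 0, 0, 0.5, 0, 0.01, 0.97, 0, 0, 0, 0.5, 0, 0.01, 0.97, 0, 0, 0, 0, 0, 0.01, 0.97, 0, 0, 0, 0, 0, 0.01, 0.97, 0, 0, 0, 0, 0, 0.01, 0.97, 0, 0, 0, 0, 0, 0.01, 0.97, 0, 0, 0],
)

```text
time: 47.58
tool_pos: [632.9, -43.3, 122.4]
tcp_rot: [-3.142, 0.001, 3.031]
contact_force: [-0.0, -1.3, 3.2]
grip_width: 15.6
finger_force: 30.0
```

step_arm(
  targets=[0, 0, 0.25, 0, 0, 0, 0, 0, 0, 0.5, 0, 0, 0, 0, 0, 0, 0.75, 0, 0, 0, 0, 0, 0, 0.95, 0, 0, 0, 0, 0, 0, 0.95, 0, 0, 0, 0],
)

```text
time: 48.2
tool_pos: [643.6, 52.9, 122.5]
tcp_rot: [3.141, 0.001, 3.033]
contact_force: [-1.0, 1.8, 6.7]
grip_width: 15.9
finger_force: 30.0
```

step_arm(
  targets=[0, 0, 0.25, 0, 0, 0, 0, 0, 0, 0.5, 0, 0, 0, 0, 0, 0, 0.7, 0, 0, 0, 0, 0, 0, 0.84, 0, 0, 0, 0, 0, 0, 0.88, 0, 0, 0, 0, 0, 0, 0.88, 0, 0, 0, 0],
)

```text
time: 48.95
tool_pos: [653.1, 138.9, 122.5]
tcp_rot: [3.141, 0.001, 3.031]
contact_force: [-1.7, 2.6, 5.8]
grip_width: 15.9
finger_force: 30.0
```

Good enough. Release, view, then grasp the relay with the same approach as before.

step_arm(
  targets=[0.5, 0, 0, 0, 0, 0, 0, 0.5, 0, 0, 0, 0, 0, 0, 0.5, 0, 0, 0, 0, 0, 0, 0.5, 0, 0, -0.5, 0, 0, 0, 0.5, 0, 0, -1, 0, 0, 0],
)

```text
time: 49.58
tool_pos: [652.5, 138.4, 222.1]
tcp_rot: [-3.141, -0.002, 3.031]
contact_force: [0.9, 0.1, -0.2]
grip_width: 45.6
finger_force: 0.0
```

step_arm(
  targets=[0.5, 0, -0.45, -0.2, 0, 0, 0, 0.5, 0, -1, -0.26, 0, 0, 0, 0.5, 0, -1, -0.26, 0, 0, 0, 0.5, 0, -1, -0.26, 0, 0, 0],
)

```text
time: 50.08
tool_pos: [641.7, 39.3, 247.4]
tcp_rot: [3.141, -0.001, 3.03]
contact_force: [0.3, -0.5, -0.2]
grip_width: 46.1
finger_force: 0.0
```

```bash
python3 look.py pics/w10.png; python3 - <<'E'
from h import *
t,_,ct=shot('top')
for k in blobs(mask(t,'green'),300)[:1]:
    r=cv2.minAreaRect(plane(k.reshape(-1,2),ct,14).astype(np.float32));print(np.round(np.r_[r[0],r[1],r[2]],1))
E
```

```text
50.125 [641.72154022  39.99338207 247.26556011] [ 3.14103317e+00 -7.91689872e-04  3.03140378e+00]
post in tester (137, 209, 31, 27) [  6.9 -37.9  27.   26.1  90. ]
[492.8 384.1 119.1 197.1  84.3]
```

step_arm(
  targets=[0.4, -0.15, -0.62, 0.2, 0, 0, 0, 0.4, -0.15, -0.62, 0.35, 0, 0, 0],
)

```text
time: 50.42
tool_pos: [650.2, -26.0, 211.5]
tcp_rot: [-3.141, -0.0, 3.029]
contact_force: [-0.4, 1.3, 0.6]
grip_width: 36.9
finger_force: 0.0
```

step_arm(
  targets=[0.4, -0.13, -0.62, 0.2, 0, 0, 0, 0.4, -0.13, -0.62, 0.37, 0, 0, 0, 0.4, -0.13, -0.62, 0.37, 0, 0, 0, 0.4, -0.13, -0.62, 0.37, 0, 0, 0],
)

```text
time: 50.92
tool_pos: [656.3, -85.6, 176.2]
tcp_rot: [3.141, 0.001, 3.033]
contact_force: [0.9, 0.5, -0.4]
grip_width: 36.8
finger_force: 0.0
```

step_arm(
  targets=[0.4, 0, 0, 0.5, 0, 0, 0, 0.4, 0, 0, 0.9, 0, 0, 0, 0.4, 0, 0, 1, 0, 0, 0, 0.4, 0, 0, 1, 0, 0, 0, 0, 0, 0, 1, 0, 0, 0, 0, 0, 0, 1, 0, 0, 0, 0, 0, 0, 1, 0, 0, 0],
)

```text
time: 51.8
tool_pos: [657.1, -87.0, 77.7]
tcp_rot: [3.141, 0.004, 3.031]
contact_force: [0.9, 2.8, 6.4]
grip_width: 24.1
finger_force: 29.9
```

step_arm(
  targets=[0, 0.02, 0, -0.2, 0, 0, 0, 0, 0.1, 0, -0.6, 0, 0, 0, 0, 0.1, 0, -1, 0, 0, 0, 0, 0.1, 0, -1, 0, 0, 0],
)

```text
time: 52.3
tool_pos: [647.6, -86.7, 180.6]
tcp_rot: [-3.14, 0.008, 3.031]
contact_force: [0.9, 0.9, -1.9]
grip_width: 23.9
finger_force: 29.9
```

step_arm(
  targets=[0, 0.1, 0.3, -0.4, 0, 0, 0, 0, 0.3, 0.6, -0.6, 0, 0, 0, 0, 0.4, 0.9, -0.6, 0, 0, 0, 0, 0.4, 0.9, -0.6, 0, 0, 0],
)

```text
time: 52.8
tool_pos: [615.1, 9.8, 235.1]
tcp_rot: [3.141, -0.002, 3.034]
contact_force: [0.2, -0.0, -2.7]
grip_width: 24.3
finger_force: 29.9
```

step_arm(
  targets=[0, 0.2, 0.45, 0, 0, 0, 0, 0, 0.4, 0.9, 0, 0, 0, 0, 0, 0.4, 0.9, 0, 0, 0, 0],
)

```text
time: 53.18
tool_pos: [585.1, 103.8, 234.8]
tcp_rot: [3.141, -0.002, 3.034]
contact_force: [0.2, 0.5, -2.5]
grip_width: 23.8
finger_force: 29.9
```

step_arm(
  targets=[0, 0.2, 0.45, 0, 0, 0, 0, 0, 0.4, 0.9, 0, 0, 0, 0, 0, 0.4, 0.9, 0, 0, 0, 0],
)

```text
time: 53.55
tool_pos: [555.8, 197.0, 234.9]
tcp_rot: [-3.141, -0.002, 3.034]
contact_force: [0.4, -0.3, -2.5]
grip_width: 23.8
finger_force: 29.9
```

step_arm(
  targets=[0, 0.2, 0.45, 0, 0, 0, 0, 0, 0.4, 0.9, 0, 0, 0, 0, 0, 0.4, 0.9, 0, 0, 0, 0, 0, 0.4, 0.9, 0, 0, 0, 0],
)

```text
time: 54.05
tool_pos: [527.5, 287.8, 235.1]
tcp_rot: [-3.14, -0.0, 3.03]
contact_force: [0.7, -0.3, -2.6]
grip_width: 23.8
finger_force: 29.9
```

step_arm(
  targets=[0, 0.2, 0.45, 0, 0, 0, 0, 0, 0.45, 0.92, 0.1, 0, 0, 0, 0, 0.45, 0.92, 0.6, 0, 0, 0, 0, 0.45, 0.92, 1, 0, 0, 0, 0, 0.45, 0.92, 1, 0, 0, 0],
)

```text
time: 54.68
tool_pos: [491.6, 383.0, 132.4]
tcp_rot: [-3.136, -0.006, 3.029]
contact_force: [0.5, 0.1, -3.0]
grip_width: 23.8
finger_force: 29.9
```

step_arm(
  targets=[0, 0, 0, 0.3, 0, 0, 0, 0, 0, 0, 0.55, 0, 0, 0, 0, 0, 0, 0.58, 0, 0, 0, 0, 0, 0, 0.58, 0, 0, 0],
)

```text
time: 55.18
tool_pos: [493.6, 385.8, 79.6]
tcp_rot: [3.14, 0.002, 3.03]
contact_force: [0.3, 1.0, -2.7]
grip_width: 23.6
finger_force: 29.9
```

step_arm(
  targets=[0, 0, 0, 0.01, 0, 0, 0, 0, 0, 0, 0.02, 0, 0, 0, 0, 0, 0, 0.02, 0, 0, 0],
)

```text
time: 55.55
tool_pos: [492.2, 385.9, 76.1]
tcp_rot: [3.141, 0.0, 3.031]
contact_force: [0.3, -0.1, -2.7]
grip_width: 23.5
finger_force: 29.9
```

step_arm(
  targets=[0, 0, 0, 0.01, 0, 0, 0, 0, 0, 0, 0.02, 0, 0, 0, 0, 0, 0, 0.02, 0, 0, 0],
)

```text
time: 55.92
tool_pos: [492.3, 386.0, 74.7]
tcp_rot: [3.141, 0.001, 3.031]
contact_force: [-0.6, -1.0, 4.7]
grip_width: 23.7
finger_force: 29.9
```

On the tray floor. Release and go to the rib.

step_arm(
  targets=[0.5, 0, 0, 0, 0, 0, 0, 0.5, 0, 0, 0, 0, 0, 0, 0.5, 0, 0, 0, 0, 0, 0, 0.5, 0, 0, -0.2, 0, 0, 0, 0.5, 0, 0, -0.6, 0, 0, 0, 0.5, 0, 0, -1, 0, 0, 0],
)

```text
time: 56.68
tool_pos: [492.1, 385.7, 174.5]
tcp_rot: [-3.141, -0.001, 3.031]
contact_force: [1.5, 0.7, -0.9]
grip_width: 45.7
finger_force: 0.0
```

step_arm(
  targets=[0.5, 0, 0, -0.45, 0, 0, 0, 0.5, -0.3, -0.4, -0.45, 0, 0, 0, 0.5, -0.62, -0.76, -0.45, 0, 0, 0, 0.5, -0.62, -0.76, -0.45, 0, 0, 0],
)

```text
time: 57.18
tool_pos: [547.2, 300.6, 218.6]
tcp_rot: [-3.141, 0.001, 3.027]
contact_force: [-0.9, 0.7, -0.9]
grip_width: 45.7
finger_force: 0.0
```

step_arm(
  targets=[0.5, -0.3, -0.4, 0, 0, 0, 0, 0.5, -0.62, -0.76, 0, 0, 0, 0, 0.5, -0.62, -0.76, 0, 0, 0, 0],
)

```text
time: 57.55
tool_pos: [599.9, 218.9, 218.2]
tcp_rot: [-3.141, -0.0, 3.027]
contact_force: [-0.2, -0.2, 0.5]
grip_width: 46.0
finger_force: 0.0
```

step_arm(
  targets=[0.6, -0.3, -0.4, 0, 0, 0, 0, 0.6, -0.62, -0.76, 0, 0, 0, 0, 0.6, -0.62, -0.76, 0, 0, 0, 0, 0.6, -0.62, -0.76, 0, 0, 0, 0],
)

```text
time: 58.05
tool_pos: [651.1, 140.2, 218.4]
tcp_rot: [3.141, -0.001, 3.032]
contact_force: [0.1, -0.2, -0.3]
grip_width: 54.9
finger_force: 0.0
```

step_arm(
  targets=[0.6, -0.01, 0, 0.4, 0, 0, 0, 0.6, -0.01, 0, 0.8, 0, 0, 0, 0.6, -0.01, 0, 0.97, 0, 0, 0, 0.6, -0.01, 0, 0.97, 0, 0, 0, 0, -0.01, 0, 0.97, 0, 0, 0, 0, -0.01, 0, 0.97, 0, 0, 0, 0, -0.01, 0, 0.97, 0, 0, 0, 0, -0.01, 0, 0.97, 0, 0, 0, 0, -0.01, 0, 0.97, 0, 0, 0],
)

```text
time: 59.18
tool_pos: [653.0, 138.5, 122.0]
tcp_rot: [3.141, 0.0, 3.031]
contact_force: [-0.1, -0.1, 1.1]
grip_width: 15.6
finger_force: 30.0
```

step_arm(
  targets=[0, 0, -0.25, 0, 0, 0, 0, 0, 0, -0.5, 0, 0, 0, 0, 0, 0, -0.75, 0, 0, 0, 0, 0, 0, -0.95, 0, 0, 0, 0, 0, 0, -0.95, 0, 0, 0, 0],
)

```text
time: 59.8
tool_pos: [642.3, 42.0, 122.0]
tcp_rot: [-3.141, 0.0, 3.029]
contact_force: [-0.3, -1.7, 2.9]
grip_width: 15.8
finger_force: 30.0
```

step_arm(
  targets=[0, 0, -0.25, 0, 0, 0, 0, 0, 0, -0.5, 0, 0, 0, 0, 0, 0, -0.7, 0, 0, 0, 0, 0, 0, -0.83, 0, 0, 0, 0, 0, 0, -0.85, 0, 0, 0, 0, 0, 0, -0.85, 0, 0, 0, 0],
)

```text
time: 60.55
tool_pos: [633.1, -40.5, 122.0]
tcp_rot: [-3.141, 0.0, 3.031]
contact_force: [-1.4, -0.2, 5.9]
grip_width: 16.2
finger_force: 30.0
```

step_arm(
  targets=[0, 0, -0.02, 0, 0, 0, 0, 0, 0, -0.02, 0, 0, 0, 0],
)

```text
time: 60.8
tool_pos: [633.0, -41.8, 122.0]
tcp_rot: [-3.142, 0.001, 3.031]
contact_force: [0.3, -0.4, 4.4]
grip_width: 15.7
finger_force: 30.0
```

step_arm(
  targets=[0, 0, -0.02, 0, 0, 0, 0, 0, 0, -0.03, 0, 0, 0, 0, 0, 0, -0.03, 0, 0, 0, 0],
)

```text
time: 61.18
tool_pos: [632.8, -43.4, 122.0]
tcp_rot: [3.14, 0.001, 3.032]
contact_force: [0.5, 4.3, 5.1]
grip_width: 15.8
finger_force: 30.0
```

step_arm(
  targets=[0, 0, -0.01, 0, 0, 0, 0, 0, 0, -0.01, 0, 0, 0, 0],
)

```text
time: 61.42
tool_pos: [632.8, -43.4, 122.0]
tcp_rot: [3.138, 0.001, 3.032]
contact_force: [-0.4, 8.9, 5.5]
grip_width: 15.7
finger_force: 30.0
```

step_arm(
  targets=[0.5, 0, 0.03, 0, 0, 0, 0, 0.5, 0, 0.03, 0, 0, 0, 0, 0.5, 0, 0.03, 0, 0, 0, 0, 0.5, 0, 0.03, -0.5, 0, 0, 0, 0.5, 0, 0.03, -1, 0, 0, 0, 0.5, 0, 0.03, -1, 0, 0, 0],
)

```text
time: 62.18
tool_pos: [634.6, -44.0, 226.5]
tcp_rot: [-3.141, 0.009, 3.031]
contact_force: [0.5, -0.5, -1.1]
grip_width: 45.6
finger_force: 0.0
```

```bash
python3 - <<'E'
from h import *
t,d,ct=shot('top')
for n,z in(('amber',88),('green',14)):
    k=blobs(mask(t,n),100)[0];r=cv2.minAreaRect(plane(k.reshape(-1,2),ct,z).astype(np.float32));print(n,np.round(np.r_[r[0],r[1],r[2]],1))
s,_,_=shot('scene')
cv2.imwrite('pics/fin.png',np.hstack([cv2.resize(t[120:300,170:430],(400,300)),cv2.resize(s[130:360,150:450],(400,300))]))
E
```

```text
amber [ 83.2 649.1 106.  117.4   1.6]
green [492.9 384.  118.9 197.2  84.2]
```

View pics/fin.png

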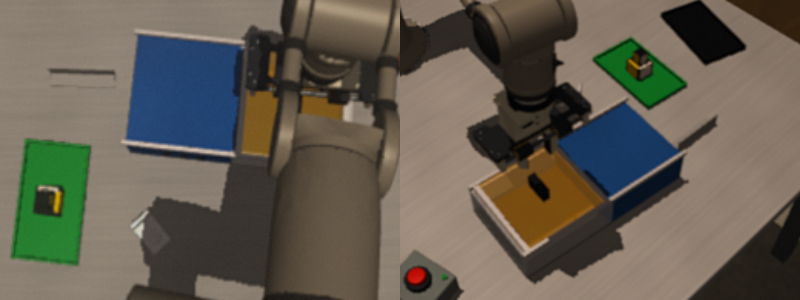

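The relay stands upright in the green tray, the guard is shut, and the bracket and ball guide are where they were. One last numeric check on the rib before I hand in.

```bash
python3 - <<'E'
from h import *
p,d,cw=shot('wrist');P=cloud(d,cw)
m=((P[...,2]>112)&(P[...,2]<130)).astype(np.uint8)
ok=False
for c in blobs(m,100):
    r=cv2.minAreaRect(plane(c.reshape(-1,2),cw,120).astype(np.float32));print(r);ok|=abs(r[0][1]+41)<3.0
print(ok)
if ok: print(bot.close_job())
E
```

```text
((629.9598999023438, -44.4795036315918), (15.378732681274414, 50.286746978759766), 84.12999725341797)
False
```

The rib is at its shut-stop position: -44.5 by camera and -43.4 by touch, with a full 185 mm of travel from the open stop. My threshold was based on the guard's starting position, which was slightly open.

```bash
python3 -c "
from plant import bot
print(bot.close_job())"
```

```text
the job is handed in; nothing more can be done
None
```

I found one relay on the cart, tested it yellow face first and then white with the guard shut for both button presses, stood it upright in the green tray, left the guard fully shut and handed the job in (about 62 s of the 210 s used; no verdict was returned).

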